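# Slide a battery round the bench fittings into the cam-clamp nest

### The arm

A 7-joint arm with a two-finger parallel gripper is mounted at the origin on a cart in front of the work surface, level with it; the furniture and walls round the work are solid. World frame = base frame: x ahead of the robot, y to its left, z up, the work surface at z = 0. Lengths are in mm, angles in degrees, forces in N, time in s.
With the tool pointing down it reaches from about 400 to 850 mm from the base axis. Payload 4.4 kg.
Tool frame: the origin (TCP) lies between the finger pads; the fingertips stand robot.tips_ahead ahead of it and the grasp point (between the pads) lies 8 mm behind it (robot.tips_ahead is the distance from the TCP to the fingertips, in mm); z points along the fingers, y is the direction in which the jaws open and shut (so a half turn about z gives the same grasp; the last joint's range is limited). The gripper opens to 94 mm and grips with 3 to 60 N. Pads are 16 mm wide; open, the fingers measure 119 mm over their backs; the gripper's body (75 mm by 177 mm) begins 78 mm behind the grasp point.
Start: joints at [-77.911, 36.005, 2.206, 86.941, -1.547, 57.084, -1.146], TCP at [177.606, 625.279, 216.478] pointing down, gripper open.
Joint ranges: [-175.42, 175.42], [-21.48, 121.26], [-71.46, 75.88], [10.55, 141.38], [-63.04, 243.04], [13.31, 113.54], [-168.57, 168.57]. Speed limits (degrees/s): [147.25, 147.25, 180, 180, 180, 180, 180].

### API

Orientations are given as a 3x3 rotation matrix whose columns are the frame's x, y, z axes.
In Python, from bench import robot, capture, boxes_of, masks_of, place_of gives the robot as it stands. The module is installed in compiled form; this text tells all that it offers.
- The arm moves only by the tool play_rows, never from a script. Its argument "plan" is one flat list of numbers, 7 for each row, row after row: the turn, a rotation vector about the tool's x, y, z in units of 10 degrees (1.0 is 10 degrees), then the shift along the tool's x, y, z in units of 40 mm (1.0 is 40 mm), then the closure, from -1 (fully open) to 1 (shut), so that 0 is half open. In form: [wx, wy, wz, x, y, z, fingers, wx, wy, wz, x, y, z, fingers, ...]. A call has 1 to 12 rows; each row shifts and turns the commanded pose from where the row before left it, along the tool's axes as they then stand; what a row does not reach is not made up. A row lasts 1/8 s, in which the tool goes at most 62.5 mm and 10.7 degrees, less where a joint would pass 70% of its speed; a pose out of reach is approached as far as the arm can. A call is refused whole if a number of a shift passes 1 or a number of a turn 1, either way. A call with a gripper value outside its range is refused whole. The fingers move at their own pace and stop on an object; "force" is the grip in N (left out, the last holds). Time passes only in rows, so rows that do not move let the fingers close. It gives the time, the measured TCP pose, the force and the opening at its end, in the units of the state.
- robot.read_state(): the state, without advancing time (a new reading comes with each control period).
- capture(name): name is "side" or "top" or "wrist"; returns a dict with "pixels" (384x512x3 uint8, red, green, blue), "fov_y" (degrees; the focal length in pixels is half the picture's height over the tangent of half this angle, whatever the lens; pixels are square), "cx", "cy" (the principal point, pixels), "extrinsics" (4x4, takes a point from camera to world coordinates). Camera axes: x right, y down, z forward; pixel columns grow to the right and rows downward; lengths in mm; the calibration is good to about 2 mm. A picture is of the moment at which its call begins. There is no depth.
- robot.finish_job(): hands the job in, once; it reports no verdict.
Trained networks look in a picture, given as the dict that the camera call returned (one of the last four; its "shot" number tells which), for a name from the list of things; names that differ only in an ending like _2 or _b are one class to them, and where a whole thing is asked for, a point or a joint stands for the part that bears it (a point fixed in the world has none). Each returns a list of dicts, best first, with "conf" (0 to 1); they miss things now and then, are a little off and sometimes report something else, mostly with a low value. They report only what shows in the picture. A call takes as long as a camera call.
- boxes_of(picture, thing): "extent" ([left, top, right, bottom] in pixels, round what is visible of it).
- masks_of(picture, thing): "region" (384x512 bool, what is visible of it) and "extent" ([left, top, right, bottom] in pixels, round what is visible of it).
- place_of(picture, thing): "location" ([row, column] in pixels: a listed point, or the origin of a listed thing).
The state is a dict: "time_s": time; "joint_positions": joint angles; "dq": joint speeds; "tau": joint torques, N m; "tcp_pos": TCP position; "tcp_rot": TCP orientation; "ft_force": force on the tool from outside, world axes, zero at the start; "torque": the same for the moment, N m; "gripper_width": finger opening in mm.
Only numpy, scipy, OpenCV 4.12 (cv2) and the standard library are available. Lean on these libraries where they do the work, as an engineer would, in place of code of your own. Each camera call takes 0.05 s, during which the arm holds its last target.

### The job

Slide the battery over the plate, standing on its base all the way, round the near side of the flux tin and into the clamping nest until it rests against the end stop; neither it nor you may touch the tin, the jig block or the steel column. Then swing the cam lever clockwise until the battery is clamped snugly against the fence's pressure bar, firmly but without forcing it (its thin case cracks), and let go.

Things in the scene. Friction and masses are not known exactly. Their poses are not given: they have to be found in the camera images.
- battery: Black cased battery, two terminals on top: 93 (its x) x 69 (its y) x 103 mm, 117 with terminals, 0.55 to 0.95 kg. Origin: centre of the underside, z up. Starts upright at the left, in front of the column, its x within 0.25 rad of world x. Slides on the oiled plate (friction about 0.3: 2 to 3 N); pushed 50 to 65 mm above the plate it stays upright, pushed high up it tips. Its case cracks at 25 N.
- fence: Nest's fixed L of grey steel, 42 mm high. Origin on the plate where the clamped battery's centre belongs; x = way in (roughly away from the robot), y left; the battery's x lies along it. At its left a pressure bar (x -34 to +42, z 10 to 40 mm) on stiff springs, 12 N/mm, its free face at y = +31 to +39 mm: screws set it, no reading tells where. So the clamped battery is at y = -3 to +6 mm.
- end_stop (a point): Middle of the end stop button's face, 46.5 mm beyond the fence's origin along its x, 24 mm above the plate, 14 mm diameter. The battery's far end rests on it: battery origin then at x = 0 in the fence's frame. It is rigid.
- nest_mouth (a point): Point on the plate at the nest's mouth, at x = -52, y = -4.5 mm in the fence's frame. Battery centre brought in along this y passes clear of both the pressure bar (flared at its mouth) and the open cam; the gap is 5 to 13 mm wider than the battery. Nothing lies under the battery but the plate.
- cam_clamp: Cam clamp on the nest's right side: 8 mm base plate; origin on the plate on the lever's upright pivot axis, at x = 0, y = -56 mm in the fence's frame, same axes. Carries an eccentric steel cam (radius 22, centre 11 mm off the pivot, z 12 to 34 mm) turned by the lever. At lever 0 its left side is at y = -43.5 mm in the fence's frame. Closing, it also drags the battery to the end stop.
- lever (a joint): Lever angle, 0 to 1.9 rad, growing clockwise from above. At 0 (open) it points 75 deg clockwise from the fence's +x (to the right), and swings towards the robot. Stiff pivot: stays where left. Force at the knob WHILE it turns: 2.7 N free; once the battery meets the pressure bar (at 0.6 to 1.5 rad) it rises over 0.2 rad: 6 N light hold, 7.5 to 8.5 N good clamp, over 9.5 N the case is in danger.
- lever_knob (a point): Point 65 mm above the plate in the axis of the lever's upright black knob (18 mm thick, z 42 to 86 mm), 75 mm from the pivot axis. Below the knob lies the lever's steel bar, top at z = 42 mm.
- tin: Flux tin with press lid, 75 mm diameter, 50 mm high, fixed to the plate in front of the column, on the straight way from the battery to the nest. Origin at the centre of its underside. Obstacle.
- column: Blue steel column of the machine, standing on the plate. Origin: middle of its near edge on the plate; with its foot it takes up 67 mm either side of that in y and 144 mm beyond it in x, and is higher than the arm. It never moves. Obstacle.
- jig_block: Plain grey steel block with two holes in its top, 45 (its x) x 70 (its y) x 35 mm high, fixed to the plate to the right of the nest's mouth. Origin at the centre of its underside. Obstacle.

How it is judged:
By the outcome, as a careful person would: the job done as asked, in the order asked, and still so for the second after the job is handed in, with the robot touching nothing.
It also fails if it takes over 72 s, if anything falls off the work surface, if the arm or the gripper's body presses on something with over 40 N, if the wrist force passes 120 N, or if a joint passes its speed limit or range.

## Working session

There is one attempt and no reset: what is moved stays moved. The work goes in short steps, Python scripts to look and compute and a tool call to move; the robot and the scene stay as the last step left them, time stands still between calls to the robot, and variables do not carry over. Pictures are saved under pics/ and viewed, and the job is handed in when it is done.

Besides the shell and the picture viewer there is one more tool, called after "Emit:" as name(argument=value, ...) on one line, values as JSON. play_rows: Moves the arm, as the interface text tells. Its arguments: {"type":"object","properties":{"plan":{"type":"array","items":{"type":"number"}},"force":{"type":"number"}},"required":["plan"]}

```bash
ls; mkdir -p pics
python3 - <<'E'
from bench import robot, capture, boxes_of, masks_of, place_of
import cv2, numpy as np
s=robot.read_state()
for k,v in s.items(): print(k,np.round(v,2).tolist())
print(robot.tips_ahead)
for n in ["top","side","wrist"]:
    p=capture(n)
    cv2.imwrite(f"pics/{n}0.png",cv2.cvtColor(p["pixels"],cv2.COLOR_RGB2BGR))
    print(n,p["fov_y"],p["cx"],p["cy"],p["extrinsics"].round(3).tolist() if hasattr(p["extrinsics"],'round') else p["extrinsics"])
    for t in ["battery","fence","end_stop","nest_mouth","cam_clamp","lever_knob","tin","column","jig_block"]:
        r=place_of(p,t)
        print(t,[(np.round(a["location"],1).tolist(),round(a["conf"],2)) for a in r[:2]])
E
```

```text
pics
time_s 0.0
joint_positions [-77.91, 36.06, 2.2, 86.99, -1.55, 57.08, -1.15]
dq [-0.0, 0.07, 0.01, 0.11, -0.03, 0.08, 0.0]
tau [0.0, -54.97, 1.14, -18.66, -0.05, 0.02, 0.0]
tcp_pos [177.45, 624.67, 215.59]
tcp_rot [[-0.96, 0.27, -0.0], [0.27, 0.96, -0.0], [-0.0, -0.0, -1.0]]
ft_force [0.92, -0.25, 0.62]
torque [0.01, -0.03, 0.02]
gripper_width 93.69
11.0
top 45.42534294580257 255.55601453824622 185.91641490676224 [[-0.016, -0.996, 0.09, 425.002], [-1.0, 0.017, 0.006, -97.045], [-0.008, -0.09, -0.996, 1331.601], [0.0, 0.0, 0.0, 1.0]]
battery [([217.4, 169.9], 0.57)]
fence [([171.1, 291.3], 0.95)]
end_stop [([154.2, 286.4], 0.67)]
nest_mouth []
cam_clamp [([170.5, 307.9], 0.81)]
lever_knob [([166.5, 335.5], 0.84)]
tin [([180.1, 234.8], 0.88)]
column []
jig_block [([214.5, 329.6], 0.57)]
side 51.80512209843398 256.9441154805057 196.843825392058 [[-0.991, -0.072, 0.11, 468.121], [-0.128, 0.359, -0.925, 790.043], [0.027, -0.931, -0.365, 434.43], [0.0, 0.0, 0.0, 1.0]]
battery [([293.5, 298.0], 0.65)]
fence [([213.9, 259.2], 0.57)]
end_stop [([202.7, 238.9], 0.65)]
nest_mouth [([213.1, 256.3], 0.59), ([203.0, 236.5], 0.36)]
cam_clamp [([205.0, 257.4], 0.59)]
lever_knob [([176.8, 262.7], 0.57), ([292.1, 299.7], 0.21)]
tin [([238.7, 261.4], 0.68)]
column []
jig_block [([200.6, 304.0], 0.69), ([214.6, 259.3], 0.19)]
wrist 58.727170474628174 252.05875529436088 189.4694305329813 [[0.273, 0.936, 0.221, 112.657], [0.962, -0.265, -0.063, 643.599], [-0.001, 0.23, -0.973, 385.096], [0.0, 0.0, 0.0, 1.0]]
battery []
fence []
end_stop []
nest_mouth []
cam_clamp []
lever_knob []
tin []
column []
jig_block []
```

View pics/top0.png

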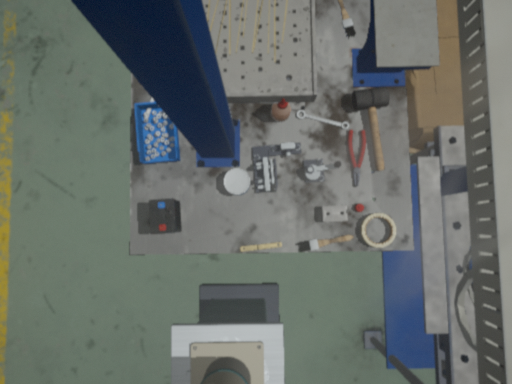

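View pics/side0.png

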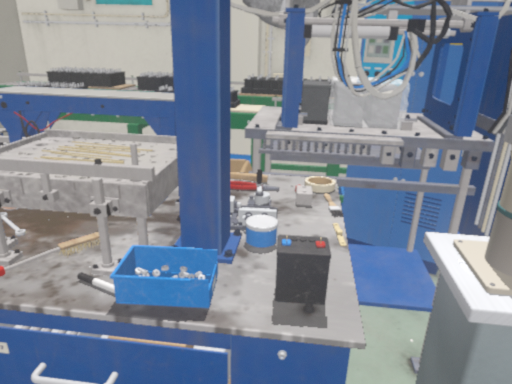

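```bash
cat > h.py <<'E'
from bench import robot, capture, boxes_of, masks_of, place_of
import cv2, numpy as np
def f(p): return 192/np.tan(np.radians(p["fov_y"]/2))
def ray(p,rc):
    E=np.array(p["extrinsics"]); F=f(p)
    d=np.array([(rc[1]-p["cx"])/F,(rc[0]-p["cy"])/F,1]); return E[:3,3],E[:3,:3]@d
def onz(p,rc,z):
    o,d=ray(p,rc); return o+d*(z-o[2])/d[2]
def proj(p,X):
    E=np.array(p["extrinsics"]); c=(np.atleast_2d(X)-E[:3,3])@E[:3,:3]; F=f(p)
    return np.c_[c[:,0]/c[:,2]*F+p["cx"],c[:,1]/c[:,2]*F+p["cy"]]
E
python3 - <<'E'
from h import *
Z=dict(end_stop=24,lever_knob=65)
t=capture("top");s=capture("side")
for n in ["battery","fence","end_stop","cam_clamp","lever_knob","tin","jig_block","column"]:
    for nm,p in(("top",t),("side",s)):
        r=place_of(p,n)
        b=boxes_of(p,n)
        print(n,nm,[onz(p,a["location"],Z.get(n,0)).round(1).tolist() for a in r[:1]],[np.round(a["extent"]).tolist() for a in b[:1]])
for nm,p in(("top",t),("side",s)):
    im=cv2.cvtColor(p["pixels"],cv2.COLOR_RGB2BGR)
    c=im[130:260,140:380] if nm=="top" else im[150:350,200:400]
    cv2.imwrite(f"pics/{nm}_crop0.png",cv2.resize(c,None,fx=3,fy=3,interpolation=cv2.INTER_CUBIC))
E
```

```text
battery top [[455.6, 162.0, 0.0]] [[152.0, 198.0, 181.0, 234.0]]
battery side [[460.2, 160.5, 0.0]] [[277.0, 232.0, 335.0, 305.0]]
fence top [[586.1, -187.5, 0.0]] [[256.0, 141.0, 298.0, 192.0]]
fence side [[586.1, -184.8, 0.0]] [[230.0, 199.0, 275.0, 231.0]]
end_stop top [[636.0, -178.7, 24.0]] [[251.0, 139.0, 301.0, 192.0]]
end_stop side [[633.8, -179.2, 24.0]] [[228.0, 196.0, 279.0, 231.0]]
cam_clamp top [[582.6, -235.9, 0.0]] [[303.0, 157.0, 338.0, 184.0]]
cam_clamp side [[584.9, -254.3, 0.0]] []
lever_knob top [[590.5, -315.6, 65.0]] [[303.0, 163.0, 339.0, 177.0]]
lever_knob side [[593.4, -286.0, 65.0]] [[256.0, 170.0, 270.0, 205.0]]
tin top [[551.6, -35.4, 0.0]] [[222.0, 168.0, 249.0, 194.0]]
tin side [[557.1, -42.2, 0.0]] [[242.0, 214.0, 275.0, 250.0]]
jig_block top [[462.5, -305.1, 0.0]] [[318.0, 205.0, 348.0, 222.0]]
jig_block side [[458.0, -309.4, 0.0]] [[295.0, 184.0, 313.0, 200.0]]
column top [] []
column side [[553.8, -50.1, 0.0]] []
```

View crops.

View pics/top_crop0.png

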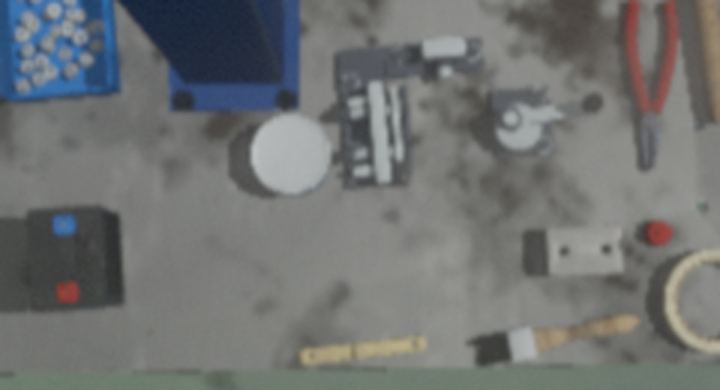

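View pics/side_crop0.png

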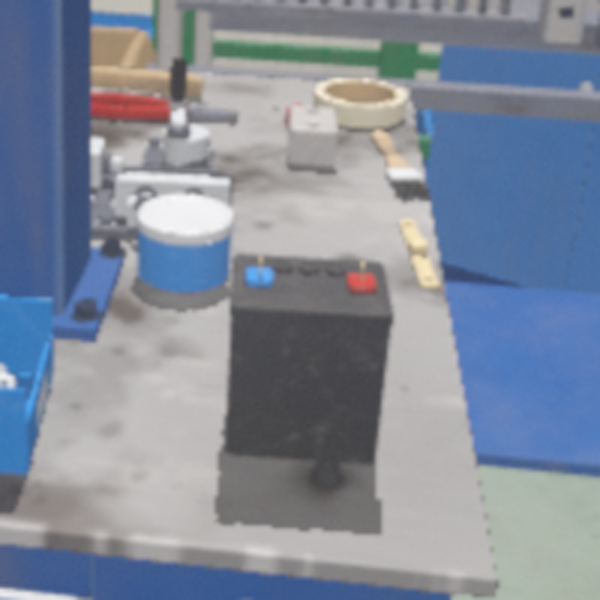

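```bash
cat >> h.py <<'E'
from scipy.spatial.transform import Rotation as R
def yaw_of(M): return np.degrees(np.arctan2(-M[0,0]*0+M[1,0],M[0,0]))
def rot_down(yaw): # tool x at yaw deg in world, z down
    c,s=np.cos(np.radians(yaw)),np.sin(np.radians(yaw))
    return np.array([[c,s,0],[s,-c,0],[0,0,-1.]])
def rows(target,yaw,n,c,start=None,dec=2):
    s=robot.read_state()
    P=np.array(s["tcp_pos"]) if start is None else np.array(start[0],float); M=np.array(s["tcp_rot"]) if start is None else rot_down(start[1])
    T=np.array(target,float); G=rot_down(yaw)
    w=R.from_matrix(M.T@G).as_rotvec(); out=[]
    for i in range(n):
        d=(T-P)/(n-i); sh=np.round(M.T@d/40,dec)
        rv=np.round(np.degrees(R.from_matrix(M.T@G).as_rotvec())/(n-i)/10,dec)
        P=P+M@sh*40; M=M@R.from_rotvec(np.radians(rv*10)).as_matrix()
        out+=list(rv)+list(sh)+[c]
    print([float(v)+0 for v in out]); print("end",P.round(1),"max",np.abs(out).max())
def save(p,name,crop=None,k=2):
    im=cv2.cvtColor(p["pixels"],cv2.COLOR_RGB2BGR)
    if crop: im=im[crop[1]:crop[3],crop[0]:crop[2]]
    cv2.imwrite("pics/"+name+".png",cv2.resize(im,None,fx=k,fy=k,interpolation=cv2.INTER_CUBIC) if k!=1 else im)
E
python3 - <<'E'
from h import *
rows([430,160,290],180,12,-1)
E
```

```text
[0.0, 0.0, -0.13, -0.77, -0.79, -0.15, -1.0, 0.0, 0.0, -0.13, -0.75, -0.81, -0.15, -1.0, 0.0, 0.0, -0.13, -0.73, -0.82, -0.15, -1.0, 0.0, 0.0, -0.13, -0.72, -0.84, -0.15, -1.0, 0.0, 0.0, -0.13, -0.7, -0.85, -0.15, -1.0, 0.0, 0.0, -0.13, -0.68, -0.87, -0.16, -1.0, 0.0, 0.0, -0.13, -0.66, -0.89, -0.15, -1.0, 0.0, 0.0, -0.14, -0.63, -0.9, -0.16, -1.0, 0.0, 0.0, -0.13, -0.61, -0.92, -0.15, -1.0, 0.0, 0.0, -0.14, -0.59, -0.93, -0.16, -1.0, 0.0, 0.0, -0.13, -0.57, -0.94, -0.15, -1.0, 0.0, 0.0, -0.14, -0.55, -0.96, -0.16, -1.0]
end [429.8 159.8 290.1] max 1.0
```

Emit:
play_rows(plan=[0,0,-0.13,-0.77,-0.79,-0.15,-1,0,0,-0.13,-0.75,-0.81,-0.15,-1,0,0,-0.13,-0.73,-0.82,-0.15,-1,0,0,-0.13,-0.72,-0.84,-0.15,-1,0,0,-0.13,-0.7,-0.85,-0.15,-1,0,0,-0.13,-0.68,-0.87,-0.16,-1,0,0,-0.13,-0.66,-0.89,-0.15,-1,0,0,-0.14,-0.63,-0.9,-0.16,-1,0,0,-0.13,-0.61,-0.92,-0.15,-1,0,0,-0.14,-0.59,-0.93,-0.16,-1,0,0,-0.13,-0.57,-0.94,-0.15,-1,0,0,-0.14,-0.55,-0.96,-0.16,-1])

```text
time_s: 4.7
tcp_pos: [430.4, 158.6, 290.5]
tcp_rot: [[-1.0, -0.002, 0.001], [-0.002, 1.0, 0.0], [-0.001, 0.0, -1.0]]
ft_force: [0.0, 0.4, -0.7]
gripper_width: 94.1
```

Run:
```python
from h import *
p=capture("wrist"); save(p,"w1",k=1.5)
s=robot.read_state();print(s["tcp_pos"],s["tcp_rot"])
print(np.array(p["extrinsics"]).round(3).tolist())
for n in ["battery","tin"]:
    print(n,[onz(p,a["location"],0).round(1) for a in place_of(p,n)],[np.round(b["extent"]) for b in boxes_of(p,n)])
rows([510,-180,340],180,12,-1)
```

```text
[433.78002734 152.43193193 291.37977745] [[-0.99997643  0.00549774  0.00411279]
 [ 0.00548515  0.99998025 -0.00306805]
 [-0.00412958 -0.00304542 -0.99998684]]
[[-0.002, 0.973, 0.23, 362.873], [1.0, 0.002, 0.0, 158.651], [-0.0, 0.23, -0.973, 459.111], [0.0, 0.0, 0.0, 1.0]]
battery [array([456.9, 159.8,   0. ])] [array([222., 145., 287., 242.])]
tin [array([554. , -35.9,   0. ]), array([ 586.9, -188.5,    0. ])] [array([ 71., 220., 132., 276.])]
[0.0, 0.0, 0.0, -0.17, -0.71, -0.1, -1.0, 0.0, 0.0, 0.0, -0.17, -0.71, -0.1, -1.0, 0.0, 0.0, 0.0, -0.17, -0.71, -0.11, -1.0, 0.0, 0.0, 0.0, -0.17, -0.71, -0.1, -1.0, 0.0, 0.0, 0.0, -0.17, -0.71, -0.11, -1.0, 0.0, 0.0, 0.0, -0.17, -0.71, -0.1, -1.0, 0.0, 0.0, 0.0, -0.16, -0.71, -0.11, -1.0, 0.0, 0.0, 0.0, -0.17, -0.71, -0.1, -1.0, 0.0, 0.0, 0.0, -0.16, -0.71, -0.11, -1.0, 0.0, 0.0, 0.0, -0.17, -0.71, -0.1, -1.0, 0.0, 0.0, 0.0, -0.16, -0.71, -0.11, -1.0, 0.0, 0.0, 0.0, -0.17, -0.7, -0.1, -1.0]
end [ 510.2 -179.9  339.8] max 1.0
```

View pics/w1.png

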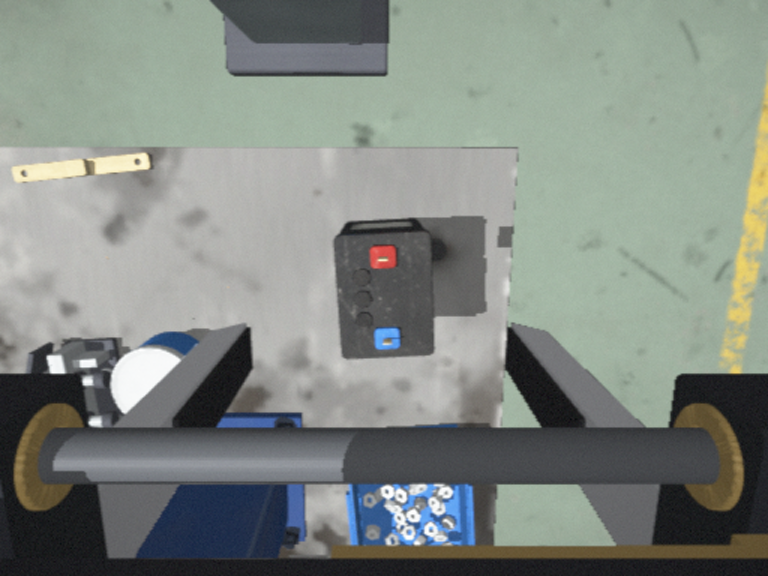

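Run:
```python
from h import *
s=robot.read_state();print(s["time_s"],np.round(s["tcp_pos"],1),np.round(s["ft_force"],1))
import json
E=[[-0.002,0.973,0.23,362.873],[1,0.002,0,158.651],[0,0.23,-0.973,459.111],[0,0,0,1]]
p=dict(extrinsics=E,fov_y=58.727170474628174,cx=252.05875529436088,cy=189.4694305329813)
c=np.array([(335,235),(428,231),(434,352),(344,357)])/1.5
X=np.array([onz(p,(v,u),103)[:2] for u,v in c]);print(X.round(1))
print("centre",X.mean(0))
for i in range(4):
    d=X[(i+1)%4]-X[i];print(np.hypot(*d).round(1),np.degrees(np.arctan2(d[1],d[0])).round(1))
```

```text
4.95 [429.5 160.4 290.1] [-1.  -0.1 -0.1]
[[411.8 128.5]
 [408.8 193.4]
 [498.4 200. ]
 [502.4 133.5]]
centre [455.35551861 163.85614335]
65.0 92.6
89.8 4.2
66.6 -86.5
90.8 -176.8
```

Emit:
play_rows(plan=[0,0,0,-0.17,-0.71,-0.1,-1,0,0,0,-0.17,-0.71,-0.1,-1,0,0,0,-0.17,-0.71,-0.1,-1,0,0,0,-0.17,-0.71,-0.1,-1,0,0,0,-0.17,-0.71,-0.1,-1,0,0,0,-0.17,-0.71,-0.1,-1,0,0,0,-0.17,-0.71,-0.1,-1,0,0,0,-0.17,-0.71,-0.1,-1,0,0,0,-0.17,-0.71,-0.1,-1,0,0,0,-0.17,-0.71,-0.1,-1,0,0,0,-0.17,-0.71,-0.1,-1,0,0,0,-0.17,-0.71,-0.1,-1])

```text
time_s: 6.45
tcp_pos: [512.4, -179.6, 337.9]
tcp_rot: [[-1.0, -0.004, -0.0], [-0.004, 1.0, 0.001], [0.0, 0.001, -1.0]]
ft_force: [1.1, 0.5, -0.1]
gripper_width: 93.8
```

Emit:
play_rows(plan=[0,0,0,0,0,0,-1,0,0,0,0,0,0,-1])

```text
time_s: 6.7
tcp_pos: [511.7, -178.6, 337.6]
tcp_rot: [[-1.0, -0.003, -0.001], [-0.003, 1.0, 0.002], [0.001, 0.002, -1.0]]
ft_force: [0.7, -0.4, 0.0]
gripper_width: 94.2
```

Run:
```python
from h import *
p=capture("wrist"); save(p,"w2",k=1.5)
import pickle; pickle.dump(p,open("w2.pkl","wb"))
s=robot.read_state();print(s["tcp_pos"])
print(np.array(p["extrinsics"]).round(3).tolist())
Z=dict(end_stop=24,lever_knob=65)
for n in ["fence","end_stop","nest_mouth","cam_clamp","lever_knob","tin","jig_block"]:
    print(n,[(onz(p,a["location"],Z.get(n,0)).round(1),np.round(a["location"]),round(a["conf"],2)) for a in place_of(p,n)])
```

```text
[ 511.71921466 -178.5746556   337.66647146]
[[-0.004, 0.973, 0.229, 444.416], [1.0, 0.004, 0.002, -178.874], [0.001, 0.229, -0.973, 506.242], [0.0, 0.0, 0.0, 1.0]]
fence [(array([454.1, 160.5,   0. ]), array([117., 485.]), 0.38)]
end_stop [(array([ 629.5, -185.2,   24. ]), array([236., 247.]), 0.93)]
nest_mouth [(array([ 637.3, -184.6,    0. ]), array([235., 248.]), 0.67)]
cam_clamp [(array([ 583.7, -242.5,    0. ]), array([202., 210.]), 0.85)]
lever_knob [(array([ 597.9, -315.3,   65. ]), array([225., 151.]), 0.59)]
tin [(array([552.2, -40. ,   0. ]), array([183., 343.]), 0.6)]
jig_block [(array([ 456.7, -310.4,    0. ]), array([118., 161.]), 0.73)]
```

View pics/w2.png

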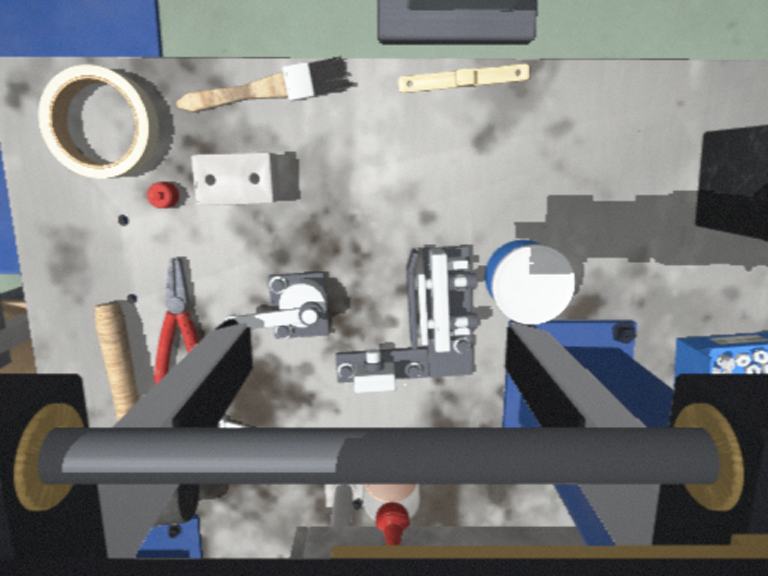

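Emit:
play_rows(plan=[0,0,0,-0.1,-0.2,0.4,-1,0,0,0,-0.1,-0.2,0.4,-1,0,0,0,-0.1,-0.2,0.4,-1,0,0,0,-0.1,-0.2,0.4,-1,0,0,0,-0.1,-0.2,0.4,-1,0,0,0,-0.1,-0.2,0.4,-1,0,0,0,0,0,0,-1,0,0,0,0,0,0,-1,0,0,0,0,0,0,-1])

```text
time_s: 8.22
tcp_pos: [536.1, -228.7, 242.8]
tcp_rot: [[-1.0, -0.001, 0.001], [-0.001, 1.0, -0.0], [-0.001, -0.0, -1.0]]
ft_force: [0.2, 0.6, -0.2]
gripper_width: 94.0
```

Run:
```python
from h import *
p=capture("wrist"); save(p,"w3",k=1.5)
import pickle; pickle.dump(p,open("w3.pkl","wb"))
s=robot.read_state();print(s["time_s"],s["tcp_pos"])
print(np.array(p["extrinsics"]).round(3).tolist())
Z=dict(end_stop=24,lever_knob=65)
for n in ["fence","end_stop","cam_clamp","lever_knob","jig_block"]:
    print(n,[(onz(p,a["location"],Z.get(n,0)).round(1),np.round(a["location"]),round(a["conf"],2)) for a in place_of(p,n)])
```

```text
8.275 [ 536.04950485 -228.69503779  242.79186942]
[[-0.002, 0.973, 0.231, 468.385], [1.0, 0.002, -0.0, -228.496], [-0.001, 0.231, -0.973, 411.308], [0.0, 0.0, 0.0, 1.0]]
fence []
end_stop []
cam_clamp [(array([ 583. , -244.3,    0. ]), array([203., 240.]), 0.98)]
lever_knob []
jig_block [(array([ 461.2, -309.7,    0. ]), array([102., 183.]), 0.94)]
```

View pics/w3.png

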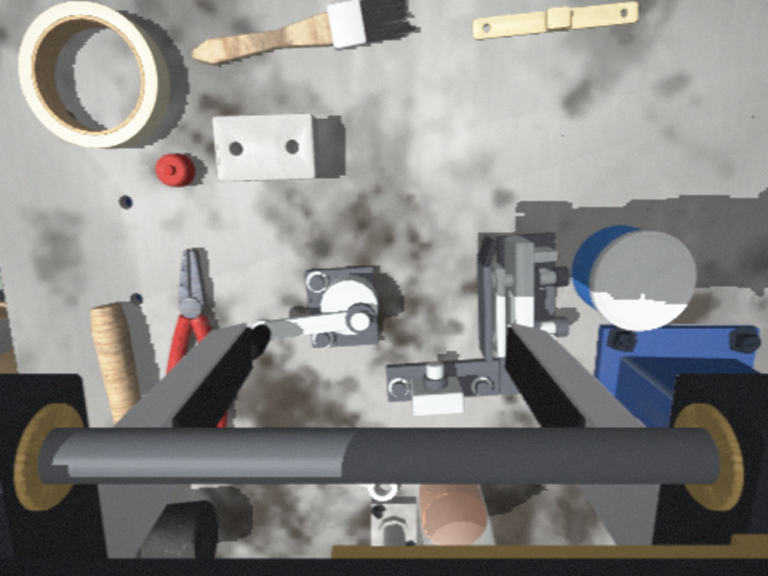

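Run:
```python
from h import *
import pickle
p=pickle.load(open("w3.pkl","rb"))
def w(u,v,z): return onz(p,(v/1.5,u/1.5),z).round(1)
print("stop tip",w(434,362,24),w(434,362,31)); print("pivot",[w(359,318,z) for z in (34,42,55)])
print("knob top", w(259,329,86)); 
print("base corners",[w(u,v,8)[:2] for u,v in((305,270),(377,266),(381,343),(309,347))])
print("cap of end leg",w(387,367,10),w(480,362,10))
print("fence left edge",w(478,235,10),w(484,358,10))
print("jig top",[w(u,v,35)[:2] for u,v in((213,119),(312,114),(316,178),(219,181))])
print("tin top",w(643,280,50), "col",w(600,327,8))
save(p,"w3c",crop=(190,150,400,285),k=3.8)
```

```text
stop tip [ 624.7 -183.4   24. ] [ 621.9 -184.2   31. ]
pivot [array([ 584.7, -243.3,   34. ]), array([ 582.2, -242.9,   42. ]), array([ 578.2, -242.4,   55. ])]
knob top [ 576.5 -308.    86. ]
base corners [array([ 552.5, -287.5]), array([ 549.1, -229.5]), array([ 614.4, -226.1]), array([ 618. , -286.2])]
cap of end leg [ 634.9 -221.    10. ] [ 630.3 -143.3   10. ]
fence left edge [ 523.6 -150.    10. ] [ 626.7 -140.2   10. ]
jig top [array([ 438.7, -344.7]), array([ 435.3, -275.1]), array([ 479.2, -273.5]), array([ 481.4, -343.5])]
tin top [550.6 -36.9  50. ] col [600.  -45.3   8. ]
```

View pics/w3c.png

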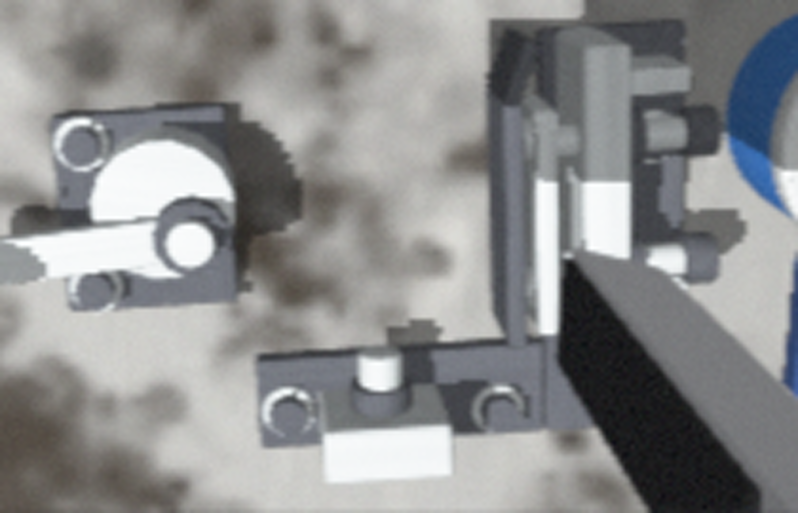

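Run:
```python
from h import *
import pickle
p=pickle.load(open("w3.pkl","rb"))
F=np.array([580,-187.4]);a=np.radians(3.6);C=np.array([[np.cos(a),np.sin(a)],[-np.sin(a),np.cos(a)]])
for u,v in((537,190),(540,320),(555,190),(520,100),(492,100),(508,330),(524,330),(585,60),(630,60)):
    print(u,v,[(z,(C@(onz(p,(150+v/3.8,190+u/3.8),z)[:2]-F)).round(1).tolist()) for z in (10,40)])
# overlay model
im=cv2.resize(cv2.cvtColor(p["pixels"],cv2.COLOR_RGB2BGR),None,fx=2,fy=2,interpolation=cv2.INTER_CUBIC)[260:580,300:800]
import itertools
def W(x,y,z): return np.r_[F+C.T@[x,y],z]
def pt(x,y,z,col=(0,0,255)):
    q=proj(p,W(x,y,z))[0]*2-[300,260]; cv2.circle(im,tuple(int(i) for i in q),2,col,-1)
for t in np.arange(0,6.28,.2): pt(-11*np.cos(np.radians(60))+22*np.cos(t),-56-11*np.sin(np.radians(60))+22*np.sin(t),34)
pt(46.5,0,24); pt(46.5,0,17);pt(46.5,0,31)
for x in range(-34,43,4): pt(x,35,40,(0,255,0)); pt(x,35,10,(255,0,0))
k=np.radians(-75); pt(75*np.cos(k),-56+75*np.sin(k),86,(0,255,255))
pt(0,-56,42,(255,255,0))
cv2.imwrite("pics/ov.png",cv2.resize(im,None,fx=1.6,fy=1.6))
```

```text
537 190 [(10, [0.1, 55.4]), (40, [-8.5, 48.7])]
540 320 [(10, [44.4, 56.0]), (40, [32.5, 49.3])]
555 190 [(10, [0.4, 61.1]), (40, [-8.1, 54.0])]
520 100 [(10, [-29.7, 50.3]), (40, [-36.0, 44.0])]
492 100 [(10, [-30.2, 41.4]), (40, [-36.5, 35.8])]
508 330 [(10, [47.2, 45.5]), (40, [35.2, 39.6])]
524 330 [(10, [47.5, 50.8]), (40, [35.5, 44.4])]
585 60 [(10, [-41.2, 70.7]), (40, [-46.6, 62.9])]
630 60 [(10, [-40.3, 84.7]), (40, [-45.8, 75.9])]
```

View pics/ov.png

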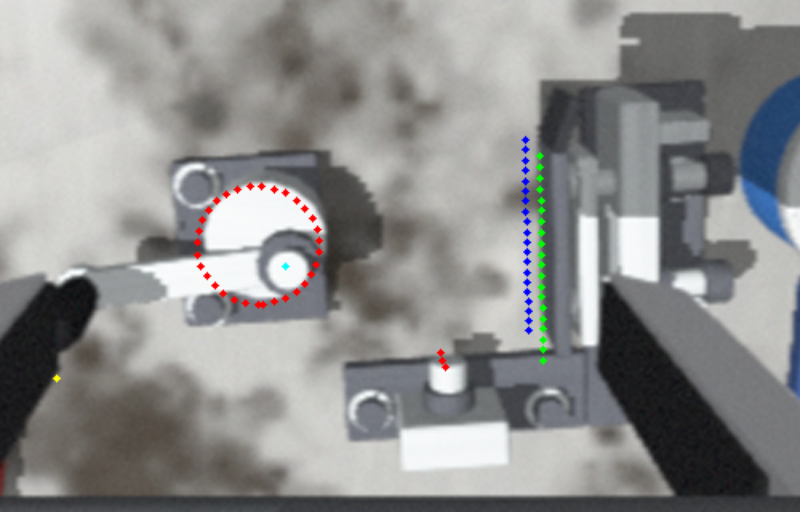

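Run:
```python
from h import *
rows([455.5,163,200],183.5,11,-1)
rows([455.5,163,60],183.5,5,-1,start=([455.5,163,200],183.5))
```

```text
[0.0, 0.0, -0.03, 0.18, 0.89, 0.1, -1.0, 0.0, 0.0, -0.03, 0.18, 0.89, 0.1, -1.0, 0.0, 0.0, -0.03, 0.17, 0.89, 0.1, -1.0, 0.0, 0.0, -0.03, 0.17, 0.89, 0.09, -1.0, 0.0, 0.0, -0.03, 0.16, 0.9, 0.1, -1.0, 0.0, 0.0, -0.03, 0.16, 0.9, 0.09, -1.0, 0.0, 0.0, -0.03, 0.15, 0.9, 0.1, -1.0, 0.0, 0.0, -0.03, 0.15, 0.89, 0.09, -1.0, 0.0, 0.0, -0.03, 0.14, 0.9, 0.1, -1.0, 0.0, 0.0, -0.04, 0.14, 0.9, 0.09, -1.0, 0.0, 0.0, -0.03, 0.14, 0.89, 0.1, -1.0]
end [455.5 162.9 199.9] max 1.0
[0.0, 0.0, 0.0, 0.0, 0.0, 0.7, -1.0, 0.0, 0.0, 0.0, 0.0, 0.0, 0.7, -1.0, 0.0, 0.0, 0.0, 0.0, 0.0, 0.7, -1.0, 0.0, 0.0, 0.0, 0.0, 0.0, 0.7, -1.0, 0.0, 0.0, 0.0, 0.0, 0.0, 0.7, -1.0]
end [455.5 163.   60. ] max 1.0
```

Emit:
play_rows(plan=[0,0,-0.03,0.18,0.89,0.1,-1,0,0,-0.03,0.18,0.89,0.1,-1,0,0,-0.03,0.17,0.89,0.1,-1,0,0,-0.03,0.17,0.89,0.09,-1,0,0,-0.03,0.16,0.9,0.1,-1,0,0,-0.03,0.16,0.9,0.09,-1,0,0,-0.03,0.15,0.9,0.1,-1,0,0,-0.03,0.15,0.89,0.09,-1,0,0,-0.03,0.14,0.9,0.1,-1,0,0,-0.04,0.14,0.9,0.09,-1,0,0,-0.03,0.14,0.89,0.1,-1])

```text
time_s: 9.9
tcp_pos: [455.3, 164.0, 199.8]
tcp_rot: [[-0.998, -0.06, 0.001], [-0.06, 0.998, 0.0], [-0.001, 0.0, -1.0]]
ft_force: [-0.0, 0.4, 1.0]
gripper_width: 94.2
```

Emit:
play_rows(plan=[0,0,0,0,0,0,-1,0,0,0,0,0,0.4,-1,0,0,0,0,0,0.6,-1])

```text
time_s: 10.28
tcp_pos: [456.6, 162.0, 160.0]
tcp_rot: [[-0.998, -0.059, 0.002], [-0.059, 0.998, 0.0], [-0.003, 0.0, -1.0]]
ft_force: [0.3, -0.6, -0.3]
gripper_width: 94.1
```

Run:
```python
from h import *
p=capture("wrist"); save(p,"w4",k=1.5)
s=robot.read_state();print(s["time_s"],s["tcp_pos"])
t=[np.array([455.5,163]),np.radians(3.5)]
im=cv2.resize(cv2.cvtColor(p["pixels"],cv2.COLOR_RGB2BGR),None,fx=1.5,fy=1.5)
c,q=np.cos(t[1]),np.sin(t[1])
for x in np.linspace(-46.5,46.5,12):
  for y in (-34.5,34.5):
    u=proj(p,[t[0][0]+c*x-q*y,t[0][1]+q*x+c*y,103])[0]*1.5; cv2.circle(im,(int(u[0]),int(u[1])),2,(0,255,0),-1)
cv2.imwrite("pics/w4o.png",im)
```

```text
10.325 [454.39483463 161.2404554  157.15996119]
```

View pics/w4o.png

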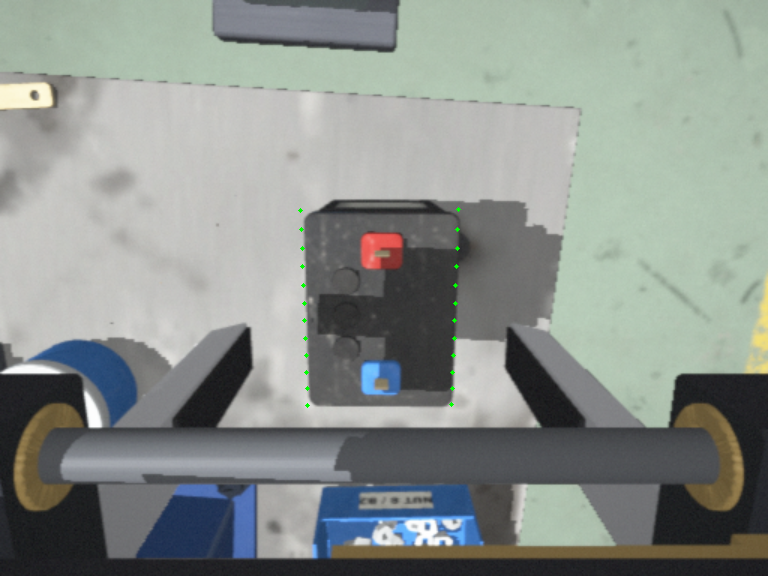

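Emit:
play_rows(plan=[0,0,0,0,0,0.6,-1,0,0,0,0,0,0.6,-1,0,0,0,0,0,0.6,-1,0,0,0,0,0,0.6,-1,0,0,0,0,0,0,-1,0,0,0,0,0,0,-1])

```text
time_s: 11.08
tcp_pos: [456.2, 162.4, 64.5]
tcp_rot: [[-0.998, -0.059, 0.001], [-0.059, 0.998, 0.0], [-0.001, 0.0, -1.0]]
ft_force: [1.0, -0.8, 0.1]
gripper_width: 93.8
```

Emit:
play_rows(plan=[0,0,0,0,0,0,-0.3,0,0,0,0,0,0,-0.3,0,0,0,0,0,0,-0.3,0,0,0,0,0,0,-0.3,0,0,0,0,0,0,-0.3,0,0,0,0,0,0,-0.3], force=6)

```text
time_s: 11.82
tcp_pos: [455.7, 163.0, 64.1]
tcp_rot: [[-0.998, -0.06, 0.001], [-0.06, 0.998, 0.0], [-0.001, 0.0, -1.0]]
ft_force: [-0.9, 0.0, 5.2]
gripper_width: 69.3
```

Run:
```python
from h import *
for i in range(2):
    p=capture("side"); s=robot.read_state();print(s["time_s"],s["tcp_pos"].round(2),s["ft_force"].round(2),s["gripper_width"])
save(p,"s5",k=1.5)
```

```text
11.875 [455.7  163.02  64.12] [-0.35  0.66  6.16] 68.994061769589
11.925 [455.75 163.03  64.16] [-1.82  0.01  4.7 ] 69.19823198960155
```

View pics/s5.png

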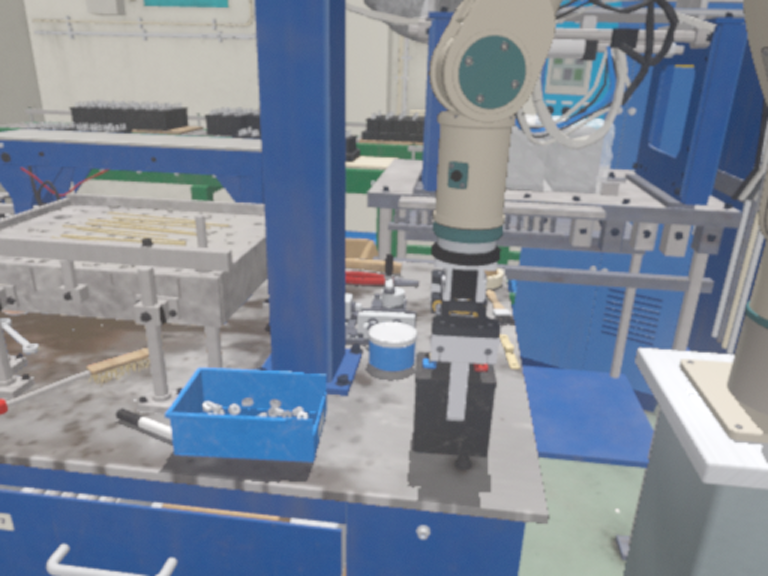

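Emit:
play_rows(plan=[0,0,0,0,0,-0.02,-0.3,0,0,0,0.05,-0.12,0,-0.3,0,0,0,0.08,-0.25,0,-0.3,0,0,0,0.08,-0.25,0,-0.3,0,0,0,0.08,-0.25,0,-0.3,0,0,0,0.03,-0.4,0,-0.3,0,0,0,0.03,-0.5,0,-0.3,0,0,0,0.03,-0.5,0,-0.3,0,0,0,0.03,-0.4,0,-0.3,0,0,0,0.02,-0.2,0,-0.3,0,0,0,0,0,0,-0.3])

```text
time_s: 13.3
tcp_pos: [444.9, 46.2, 64.4]
tcp_rot: [[-0.998, -0.058, -0.001], [-0.058, 0.998, -0.0], [0.001, -0.0, -1.0]]
ft_force: [0.0, 0.8, -7.8]
gripper_width: 68.7
```

Run:
```python
from h import *
p=capture("top"); s=robot.read_state();print(s["time_s"],s["tcp_pos"].round(2),s["ft_force"].round(2),s["gripper_width"])
save(p,"t6",crop=(120,110,380,270),k=3)
```

```text
13.35 [445.    47.03  64.37] [ 0.    0.04 -8.57] 68.97176124951591
```

View pics/t6.png

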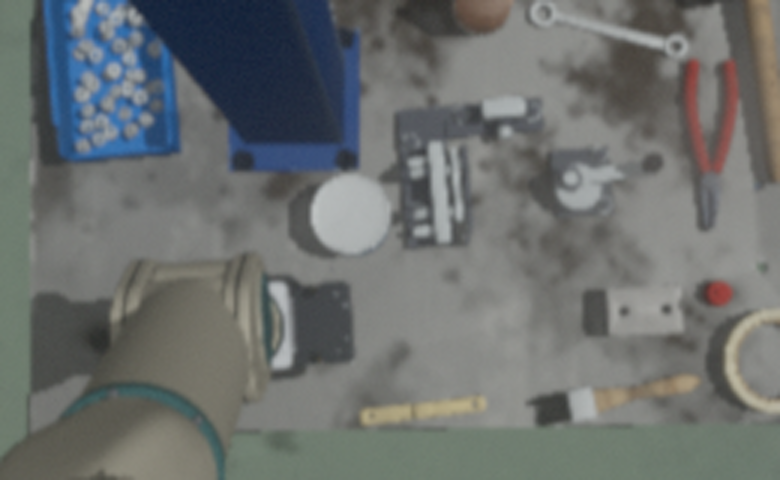

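Emit:
play_rows(plan=[0,0,0,0,0,0.015,-0.3,0,0,0,0,0,0,-0.3], force=4)

```text
time_s: 13.6
tcp_pos: [445.1, 47.3, 64.3]
tcp_rot: [[-0.998, -0.06, 0.0], [-0.06, 0.998, -0.0], [-0.0, -0.0, -1.0]]
ft_force: [-2.4, -2.5, 4.3]
gripper_width: 69.0
```

Run:
```python
from h import *
p=capture("side"); s=robot.read_state();print(s["time_s"],s["tcp_pos"].round(2),s["ft_force"].round(2),s["gripper_width"])
save(p,"s6",crop=(200,120,420,300),k=3.5)
```

```text
13.65 [445.14  47.27  64.3 ] [-0.95 -2.58  5.85] 69.07545027955813
```

View pics/s6.png

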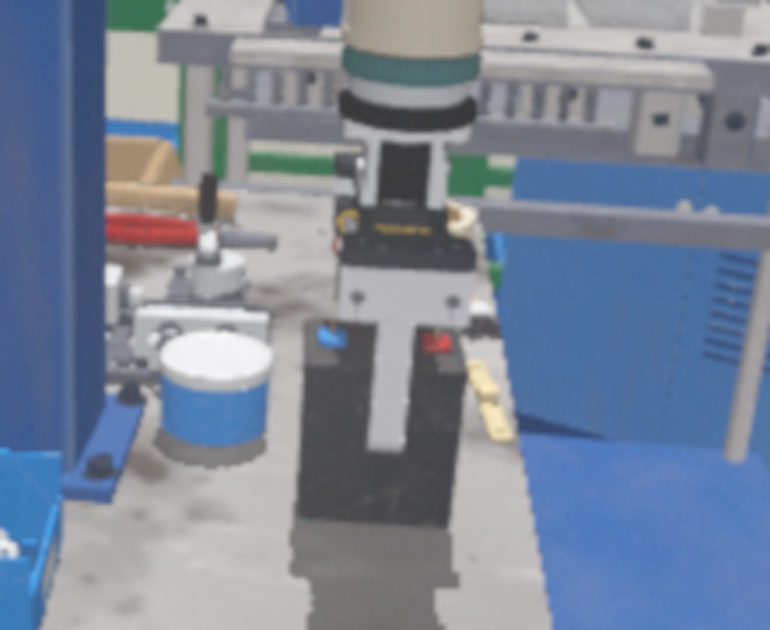

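Emit:
play_rows(plan=[0,0,0,0.01,-0.25,0,-0.3,0,0,0,0.02,-0.4,0,-0.3,0,0,0,0.03,-0.5,0,-0.3,0,0,0,0.03,-0.5,0,-0.3,0,0,0,0.03,-0.5,0,-0.3,0,0,0,0.03,-0.4,0,-0.3,0,0,0,0.02,-0.3,0,-0.3,0,0,0,0,0,0,-0.3])

```text
time_s: 14.65
tcp_pos: [446.2, -68.9, 64.2]
tcp_rot: [[-0.998, -0.058, 0.002], [-0.058, 0.998, -0.001], [-0.002, -0.001, -1.0]]
ft_force: [0.8, -2.6, 5.4]
gripper_width: 69.5
```

Emit:
play_rows(plan=[0,0,0,0.02,-0.25,0,-0.3,0,0,0,0.03,-0.4,0,-0.3,0,0,0,0.03,-0.5,0,-0.3,0,0,0,0.03,-0.5,0,-0.3,0,0,0,0.03,-0.5,0,-0.3,0,0,0,0.03,-0.5,0,-0.3,0,0,0,0.03,-0.35,0,-0.3,0,0,0,0.02,-0.18,0,-0.3,0,0,0,0,0,0,-0.3,0,0,0,0,0,0,-0.3])

```text
time_s: 15.9
tcp_pos: [443.9, -195.0, 63.8]
tcp_rot: [[-0.998, -0.06, -0.0], [-0.06, 0.998, -0.001], [0.0, -0.001, -1.0]]
ft_force: [-0.0, -0.8, 2.4]
gripper_width: 69.4
```

Run:
```python
from h import *
p=capture("wrist"); s=robot.read_state();print(s["time_s"],s["tcp_pos"].round(2),s["ft_force"].round(2),s["gripper_width"])
save(p,"w7",k=1.5)
p2=capture("top");save(p2,"t7",crop=(200,110,380,260),k=4)
import pickle; pickle.dump((p,p2),open("w7.pkl","wb"))
```

```text
15.95 [ 443.95 -195.02   63.8 ] [ 0.01 -1.19  1.6 ] 69.0719851058189
```

View pics/w7.png

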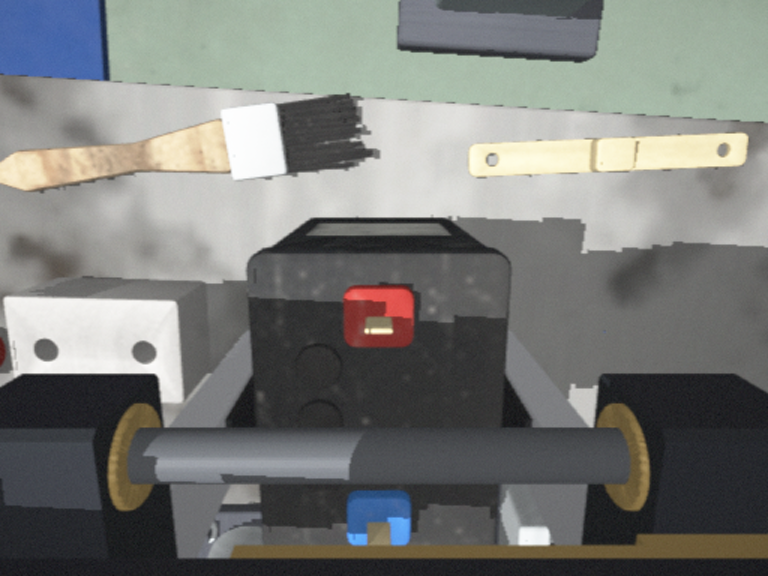

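View pics/t7.png

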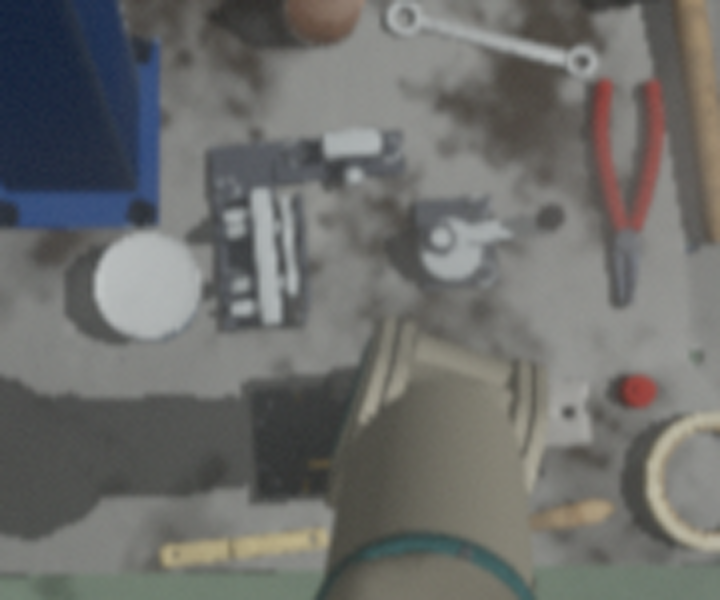

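Run:
```python
from h import *
import pickle
p,p2=pickle.load(open("w7.pkl","rb"))
w=lambda u,v,z: onz(p2,(110+v/4,200+u/4),z).round(1)
print("bar",w(300,285,40),w(293,200,40),w(304,320,10)); print("cam",w(420,258,34)); print("stop",w(355,183,24))
print("batt left edge top",w(248,440,103), "tin", w(147,285,50))
print("pivot",w(443,238,50),"knob",w(550,217,86),"leverbar",w(510,230,42))
```

```text
bar [ 553.8 -144.3   40. ] [ 614.6 -140.5   40. ] [ 531.4 -147.7   10. ]
cam [ 572.3 -230.2   34. ]
stop [ 628.5 -185.9   24. ]
batt left edge top [ 444.1 -105.2  103. ] tin [554.6 -36.5  50. ]
pivot [ 584.4 -245.    50. ] knob [ 593.1 -314.3   86. ] leverbar [ 590.2 -293.5   42. ]
```

Emit:
play_rows(plan=[0,0,0,-0.12,0,0,-0.3,0,0,0,-0.25,0,0,-0.3,0,0,0,-0.3,0,0,-0.3,0,0,0,-0.3,0,0,-0.3,0,0,0,-0.3,0,0,-0.3,0,0,0,-0.25,0,0,-0.3,0,0,0,-0.12,0,0,-0.3,0,0,0,0,0,0,-0.3], force=5)

```text
time_s: 17.0
tcp_pos: [510.5, -190.4, 63.7]
tcp_rot: [[-0.998, -0.06, 0.001], [-0.06, 0.998, 0.0], [-0.001, -0.0, -1.0]]
ft_force: [0.1, 0.7, -5.3]
gripper_width: 69.1
```

Run:
```python
from h import *
p=capture("wrist"); s=robot.read_state();print(s["time_s"],s["tcp_pos"].round(2),s["ft_force"].round(2),s["gripper_width"])
save(p,"w8",k=1.5)
p2=capture("top");save(p2,"t8",crop=(200,110,380,260),k=4)
```

```text
17.05 [ 510.01 -190.51   63.65] [ 0.18  0.07 -5.83] 68.79228050320184
```

View pics/w8.png

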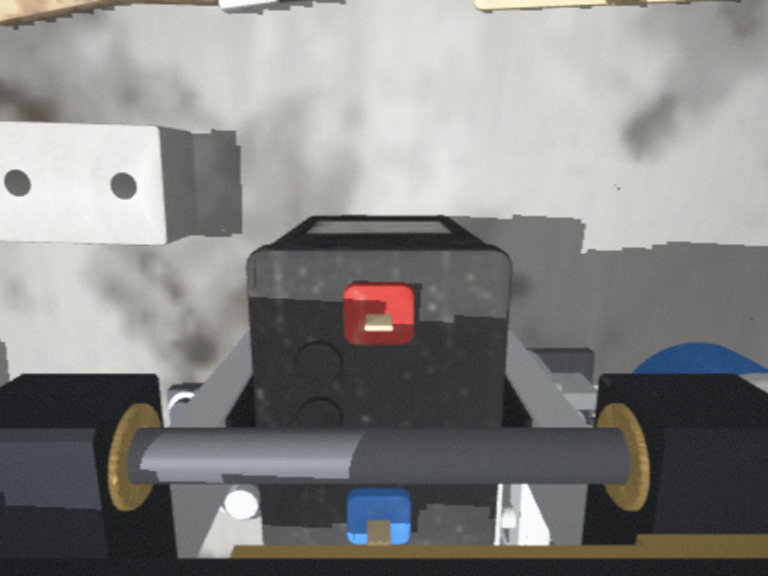

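View pics/t8.png

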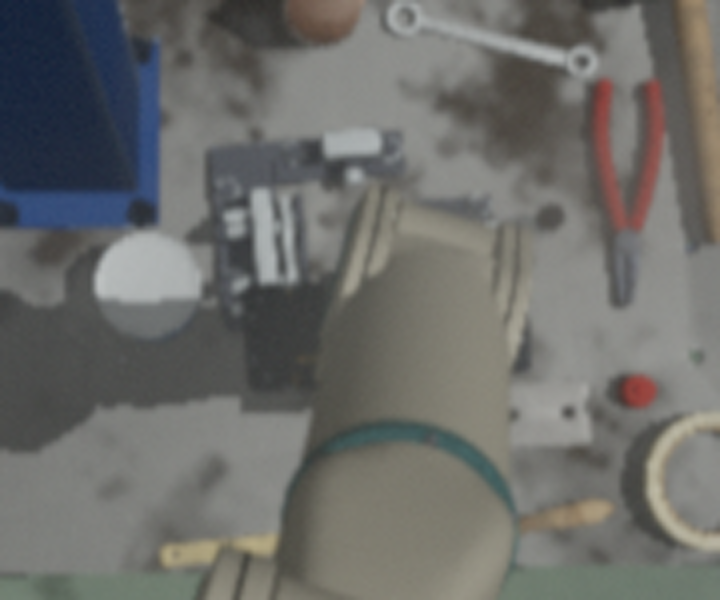

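Emit:
play_rows(plan=[0,0,0,0,0,0.013,-0.3,0,0,0,-0.12,0,0,-0.3,0,0,0,-0.2,0,0.001,-0.3,0,0,0,-0.25,0,0.001,-0.3,0,0,0,-0.25,0,0.001,-0.3,0,0,0,-0.2,0,0.001,-0.3,0,0,0,-0.1,0,0,-0.3,0,0,0,0,0,0,-0.3])

```text
time_s: 18.1
tcp_pos: [555.7, -187.8, 63.3]
tcp_rot: [[-0.998, -0.06, 0.002], [-0.06, 0.998, -0.0], [-0.002, -0.0, -1.0]]
ft_force: [-0.9, -1.1, 3.7]
gripper_width: 68.9
```

Run:
```python
from h import *
p=capture("wrist"); s=robot.read_state();print(s["time_s"],s["tcp_pos"].round(2),s["ft_force"].round(2),s["gripper_width"])
save(p,"w9",k=1.5)
```

```text
18.15 [ 555.68 -187.84   63.32] [-0.71  0.15  2.58] 68.76520462062419
```

View pics/w9.png

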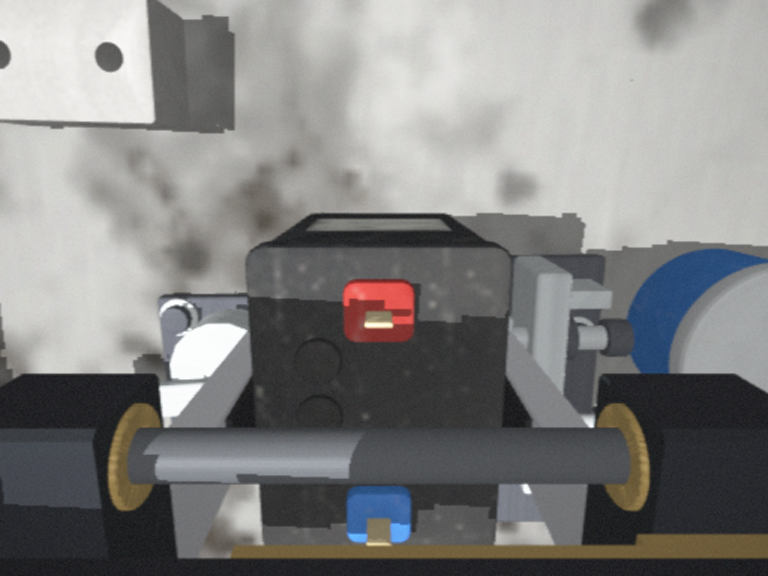

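Emit:
play_rows(plan=[0,0,0,-0.1,0,0,-0.3,0,0,0,-0.12,0,0.001,-0.3,0,0,0,-0.12,0,0.001,-0.3,0,0,0,-0.1,0,0,-0.3,0,0,0,-0.06,0,0,-0.3,0,0,0,-0.06,0,0,-0.3])

```text
time_s: 18.9
tcp_pos: [576.8, -186.6, 63.1]
tcp_rot: [[-0.998, -0.06, -0.0], [-0.06, 0.998, 0.0], [0.0, 0.0, -1.0]]
ft_force: [-4.0, -0.4, 2.6]
gripper_width: 68.8
```

Emit:
play_rows(plan=[0,0,0,-0.05,0,0,-0.3,0,0,0,-0.05,0,0,-0.3])

```text
time_s: 19.15
tcp_pos: [580.7, -186.3, 63.0]
tcp_rot: [[-0.998, -0.06, -0.0], [-0.06, 0.998, 0.0], [0.0, 0.0, -1.0]]
ft_force: [-5.9, -0.7, 3.5]
gripper_width: 69.2
```

Emit:
play_rows(plan=[0,0,0,-0.05,0,0,-0.3,0,0,0,-0.05,0,0,-0.3])

```text
time_s: 19.4
tcp_pos: [583.4, -186.2, 62.6]
tcp_rot: [[-0.998, -0.06, -0.003], [-0.06, 0.998, 0.0], [0.003, 0.0, -1.0]]
ft_force: [-5.0, -0.2, 1.8]
gripper_width: 68.8
```

Emit:
play_rows(plan=[0,0,0,-0.06,0,0,-0.3,0,0,0,0,0,0,-0.3])

```text
time_s: 19.65
tcp_pos: [585.9, -186.0, 62.4]
tcp_rot: [[-0.998, -0.06, -0.002], [-0.06, 0.998, 0.0], [0.002, 0.0, -1.0]]
ft_force: [-5.0, -1.1, 0.1]
gripper_width: 69.1
```

Run:
```python
from h import *
p=capture("wrist"); s=robot.read_state();print(s["time_s"],s["tcp_pos"].round(2),s["ft_force"].round(2),s["gripper_width"])
save(p,"w10",k=1.5)
p2=capture("side");save(p2,"s10",crop=(180,110,360,260),k=4)
```

```text
19.7 [ 585.98 -186.02   62.36] [-5.58  0.06 -0.38] 69.06357461559874
```

View pics/w10.png

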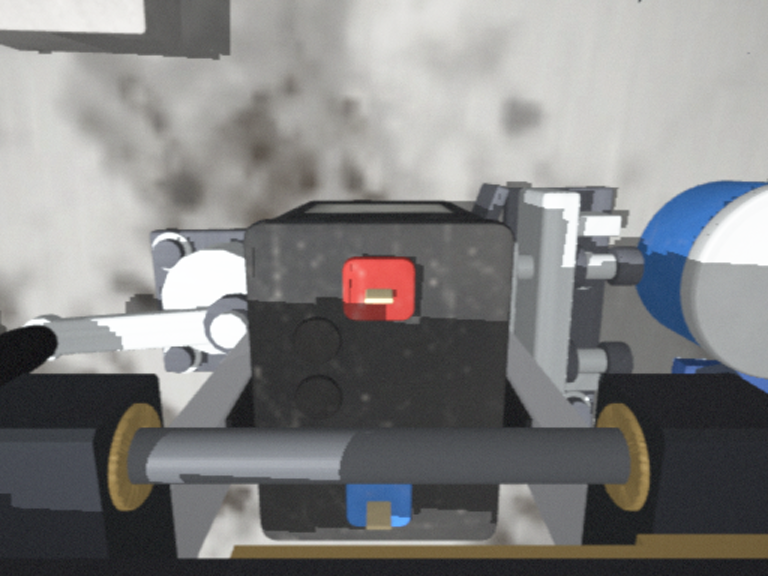

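View pics/s10.png

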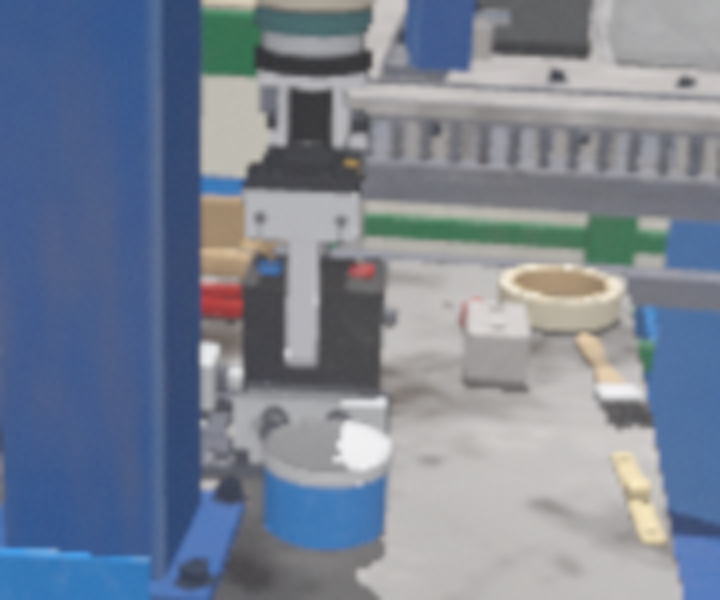

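Emit:
play_rows(plan=[0,0,0,0.04,0,0,-0.6,0,0,0,0,0,0,-0.6,0,0,0,0,0,0,-0.6,0,0,0,0,0,0,-0.6])

```text
time_s: 20.25
tcp_pos: [585.9, -186.0, 63.2]
tcp_rot: [[-0.998, -0.06, 0.001], [-0.06, 0.998, -0.0], [-0.001, -0.0, -1.0]]
ft_force: [0.6, 0.1, -0.4]
gripper_width: 74.8
```

Run:
```python
from h import *
p=capture("wrist"); s=robot.read_state();print(s["time_s"],s["tcp_pos"].round(2),s["ft_force"].round(2),s["gripper_width"])
save(p,"w11",k=1.5)
```

```text
20.3 [ 585.77 -186.05   63.2 ] [-0.68  0.94  0.55] 75.42094495052767
```

View pics/w11.png

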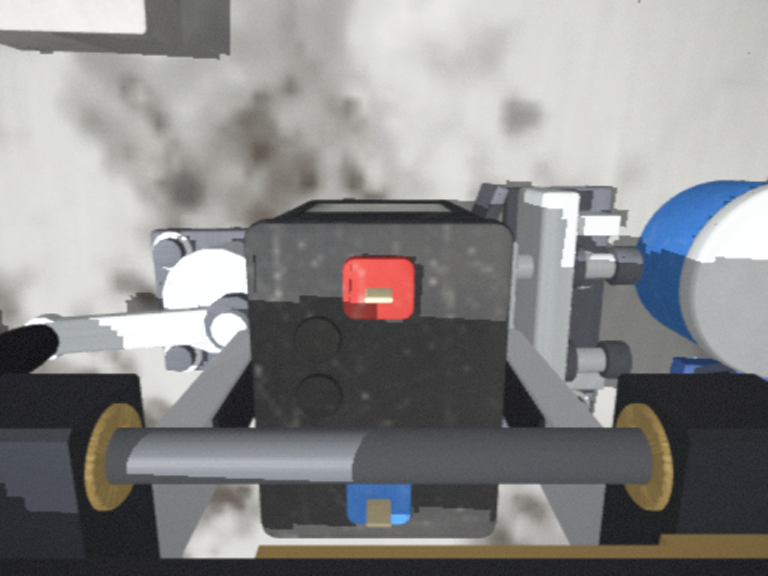

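Emit:
play_rows(plan=[0,0,0,0,0,-0.2,-0.6,0,0,0,0,0,-0.5,-0.6,0,0,0,0,0,-0.8,-0.6,0,0,0,0,0,-1,-0.6,0,0,0,0,0,-0.6,-0.3,0,0,0,0.2,-0.5,-0.6,0,0,0,0,0.3,-0.6,-0.3,0,0,0,0,0.3,-0.6,0,0.2,0,0,0,0.3,-0.5,0,0.4,0,0,0,0.1,-0.2,0,0.4,0,0,0,0,0,0,0.4,0,0,0,0,0,0,0.4])

```text
time_s: 21.8
tcp_pos: [544.0, -283.4, 223.1]
tcp_rot: [[-0.998, -0.062, 0.0], [-0.062, 0.998, 0.001], [-0.0, 0.001, -1.0]]
ft_force: [-0.2, 0.1, -0.1]
gripper_width: 28.5
```

Run:
```python
from h import *
import pickle
p=capture("wrist"); s=robot.read_state();print(s["time_s"],s["tcp_pos"].round(2),s["ft_force"].round(2),s["gripper_width"])
save(p,"w12",k=1.5); pickle.dump(p,open("w12.pkl","wb"))
print([(onz(p,a["location"],65).round(1),np.round(a["location"]),round(a["conf"],2)) for a in place_of(p,"lever_knob")])
print([(onz(p,a["location"],0).round(1),np.round(a["location"]),round(a["conf"],2)) for a in place_of(p,"cam_clamp")])
```

```text
21.85 [ 543.99 -283.35  223.07] [-0.44  0.16 -0.07] 28.375288132094923
[(array([ 594.7, -317.4,   65. ]), array([227., 215.]), 0.73)]
[(array([ 580.8, -242.2,    0. ]), array([201., 284.]), 0.95)]
```

View pics/w12.png

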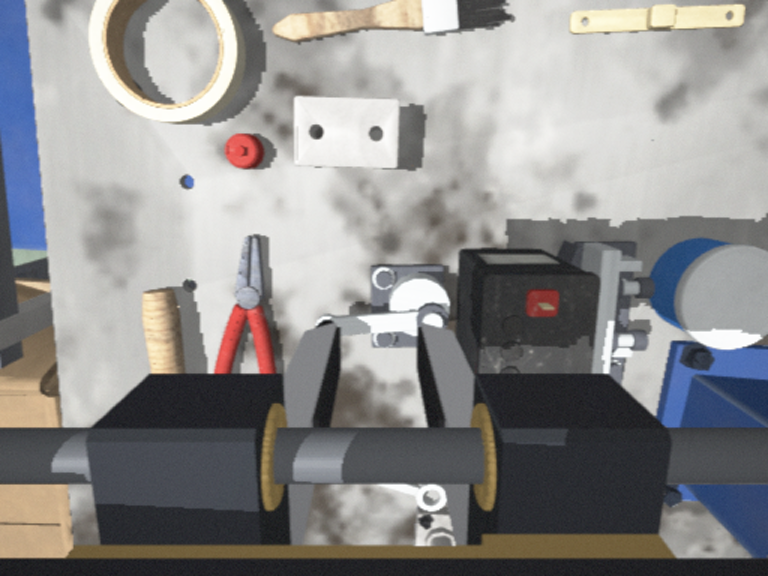

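Run:
```python
from h import *
s=robot.read_state();print(s["time_s"],np.round(s["joint_positions"],1))
rows([583,-316,170],101,10,0.4)
```

```text
21.95 [ 24.6  32.5   0.6  92.7  -0.4  54.8 118.9]
[0.0, 0.0, 0.83, -0.09, -0.09, 0.13, 0.4, 0.0, 0.0, 0.82, -0.1, -0.07, 0.13, 0.4, 0.0, 0.0, 0.83, -0.11, -0.06, 0.13, 0.4, 0.0, 0.0, 0.82, -0.12, -0.04, 0.13, 0.4, 0.0, 0.0, 0.83, -0.13, -0.02, 0.13, 0.4, 0.0, 0.0, 0.82, -0.13, 0.0, 0.14, 0.4, 0.0, 0.0, 0.83, -0.13, 0.01, 0.13, 0.4, 0.0, 0.0, 0.82, -0.12, 0.03, 0.14, 0.4, 0.0, 0.0, 0.83, -0.11, 0.05, 0.13, 0.4, 0.0, 0.0, 0.82, -0.11, 0.07, 0.14, 0.4]
end [ 582.9 -316.   169.8] max 0.83
```

Emit:
play_rows(plan=[0,0,0.83,-0.09,-0.09,0.13,0.4,0,0,0.82,-0.1,-0.07,0.13,0.4,0,0,0.83,-0.11,-0.06,0.13,0.4,0,0,0.82,-0.12,-0.04,0.13,0.4,0,0,0.83,-0.13,-0.02,0.13,0.4,0,0,0.82,-0.13,0,0.14,0.4,0,0,0.83,-0.13,0.01,0.13,0.4,0,0,0.82,-0.12,0.03,0.14,0.4,0,0,0.83,-0.11,0.05,0.13,0.4,0,0,0.82,-0.11,0.07,0.14,0.4,0,0,0,0,0,0,0.4,0,0,0,0,0,0,0.4], force=40)

```text
time_s: 23.45
tcp_pos: [582.4, -316.7, 170.0]
tcp_rot: [[-0.193, 0.981, -0.0], [0.981, 0.193, 0.0], [0.0, -0.0, -1.0]]
ft_force: [-0.3, 0.3, 0.2]
gripper_width: 27.9
```

Run:
```python
from h import *
import pickle
p=capture("wrist"); s=robot.read_state();print(s["time_s"],s["tcp_pos"].round(2),np.round(s["tcp_rot"],3).tolist(),s["ft_force"].round(2),s["gripper_width"])
save(p,"w13",k=1.5); pickle.dump(p,open("w13.pkl","wb"))
print([(onz(p,a["location"],65).round(1),np.round(a["location"]),round(a["conf"],2)) for a in place_of(p,"lever_knob")])
print([(onz(p,a["location"],0).round(1),np.round(a["location"]),round(a["conf"],2)) for a in place_of(p,"cam_clamp")])
p=capture("top"); save(p,"t13",crop=(200,110,380,260),k=4); pickle.dump(p,open("t13.pkl","wb"))
```

```text
23.5 [ 582.34 -316.85  170.11] [[-0.192, 0.981, 0.0], [0.981, 0.192, 0.0], [0.0, 0.0, -1.0]] [ 0.32  0.49 -0.46] 28.202747816963445
[(array([ 591.5, -316.7,   65. ]), array([194., 264.]), 0.62)]
[(array([ 582.4, -241.6,    0. ]), array([101., 268.]), 0.83)]
```

View pics/w13.png

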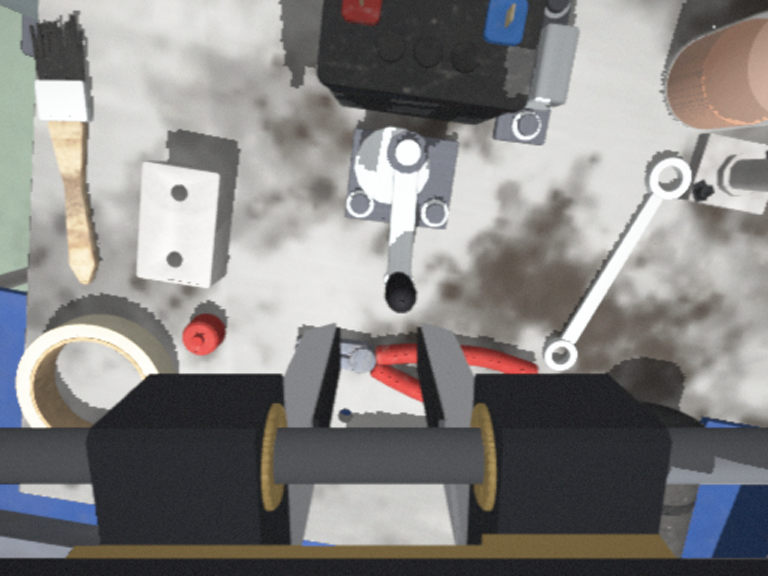

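View pics/t13.png

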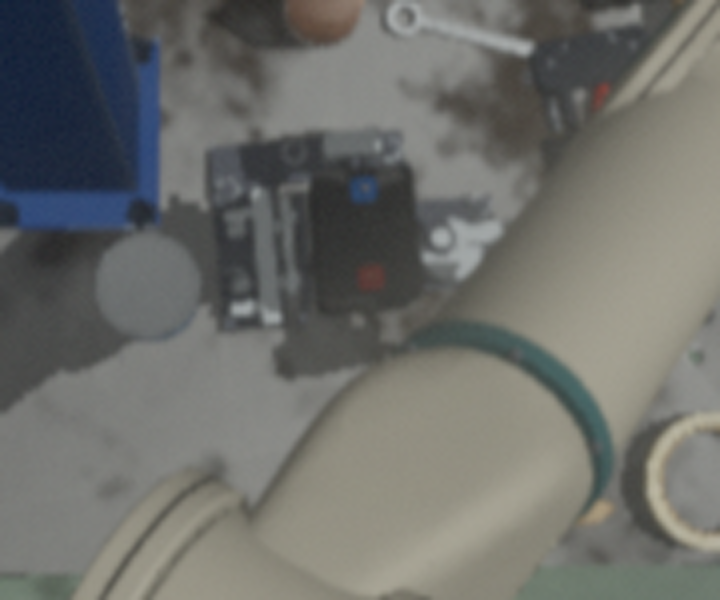

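Run:
```python
from h import *
import pickle
p=pickle.load(open("w13.pkl","rb"))
w=lambda u,v,z: onz(p,(v/1.5,u/1.5),z).round(1)
print("knob",w(400,296,86),w(400,290,75)); print("pivot",w(408,151,45),w(408,151,52)); print("cam base",[w(u,v,8)[:2] for u,v in ((353,127),(458,140),(448,228),(345,215))])
save(p,"w13c",crop=(210,60,330,220),k=5)
for r in (82,): print(proj(p,[582,-241.5,45])*1.5)
```

```text
knob [ 592.  -314.1   86. ] [ 592.3 -313.6   75. ]
pivot [ 583.3 -241.9   45. ] [ 582.9 -242.1   52. ]
cam base [array([ 548.8, -233.2]), array([ 614.3, -228.2]), array([ 620.5, -282.9]), array([ 553.6, -287.5])]
[[405.88819824 149.80127691]]
```

View pics/w13c.png

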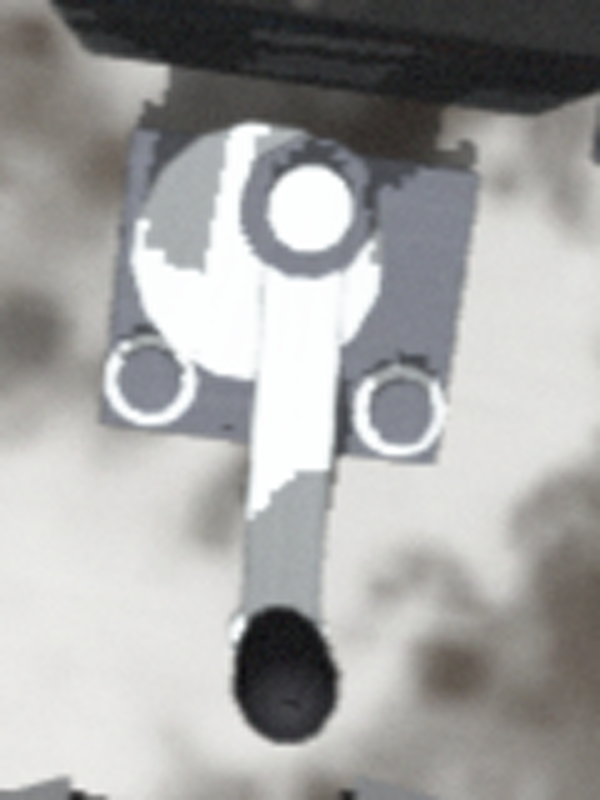

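Emit:
play_rows(plan=[0,0,0.39,-0.02,0.25,0.2,0.4,0,0,0,0,0,0.6,0.4,0,0,0,0,0,0.6,0.4,0,0,0,0,0,0.15,0.4,0,0,0,0,0,0,0.4,0,0,0,0,0,0,0.4])

```text
time_s: 24.4
tcp_pos: [592.8, -316.6, 109.0]
tcp_rot: [[-0.123, 0.992, 0.002], [0.992, 0.123, -0.001], [-0.001, 0.001, -1.0]]
ft_force: [-0.6, 0.2, -0.4]
gripper_width: 28.0
```

Run:
```python
from h import *
import pickle
p=capture("wrist"); s=robot.read_state();print(s["time_s"],s["tcp_pos"].round(2),np.round(s["tcp_rot"],3).tolist(),s["ft_force"].round(2),s["gripper_width"])
save(p,"w14",k=1.5); pickle.dump(p,open("w14.pkl","wb"))
```

```text
24.45 [ 592.84 -316.55  109.08] [[-0.123, 0.992, 0.002], [0.992, 0.123, -0.001], [-0.001, 0.002, -1.0]] [ 0.22  0.07 -0.99] 27.81347383942424
```

View pics/w14.png

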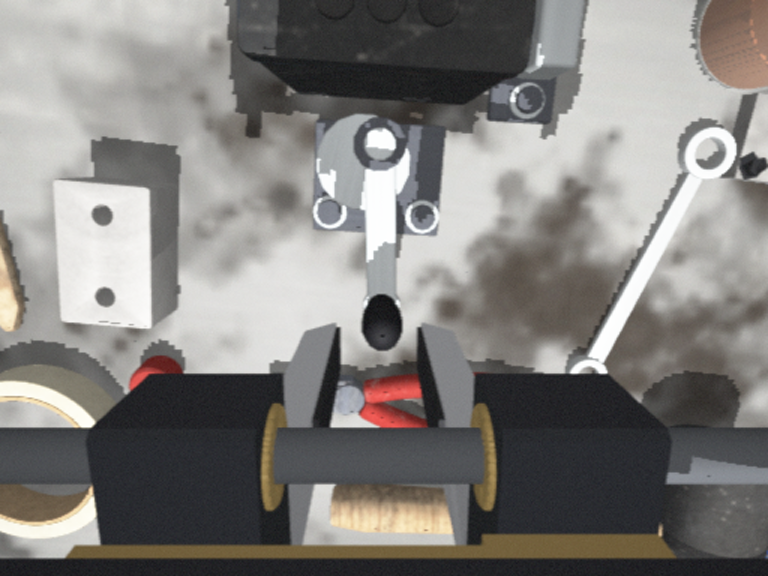

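Run:
```python
from h import *
import pickle
p=pickle.load(open("w14.pkl","rb"))
w=lambda u,v,z: onz(p,(v/1.5,u/1.5),z).round(1)
print("knob",w(382,332,86),"pivot",w(380,143,48))
print(proj(p,[[592.8,-316.6,98],[592.8,-316.6,86]])*1.5)
```

```text
knob [ 593.  -314.7   86. ] pivot [ 583.3 -242.3   48. ]
[[381.20774584 347.13271836]
 [380.98962053 336.44906457]]
```

Emit:
play_rows(plan=[0,0,0,0.03,0,0.4,0.4,0,0,0,0,0,0.4,0.4,0,0,0,0,0,0.23,0.4,0,0,0,0,0,0,0.4,0,0,0,0,0,0,0.48,0,0,0,0,0,0,0.5])

```text
time_s: 25.2
tcp_pos: [592.4, -315.2, 67.2]
tcp_rot: [[-0.122, 0.992, 0.001], [0.992, 0.122, -0.001], [-0.001, 0.001, -1.0]]
ft_force: [0.1, -1.0, -0.3]
gripper_width: 23.4
```

Run:
```python
from h import *
p=capture("wrist"); s=robot.read_state();print(s["time_s"],s["tcp_pos"].round(2),np.round(s["tcp_rot"],3).tolist(),s["ft_force"].round(2),s["gripper_width"])
save(p,"w15",k=1.5)
```

```text
25.25 [ 592.4  -315.15   67.23] [[-0.123, 0.992, 0.001], [0.992, 0.123, -0.0], [-0.001, 0.001, -1.0]] [-0.16 -0.12  0.92] 23.58621924343262
```

View pics/w15.png

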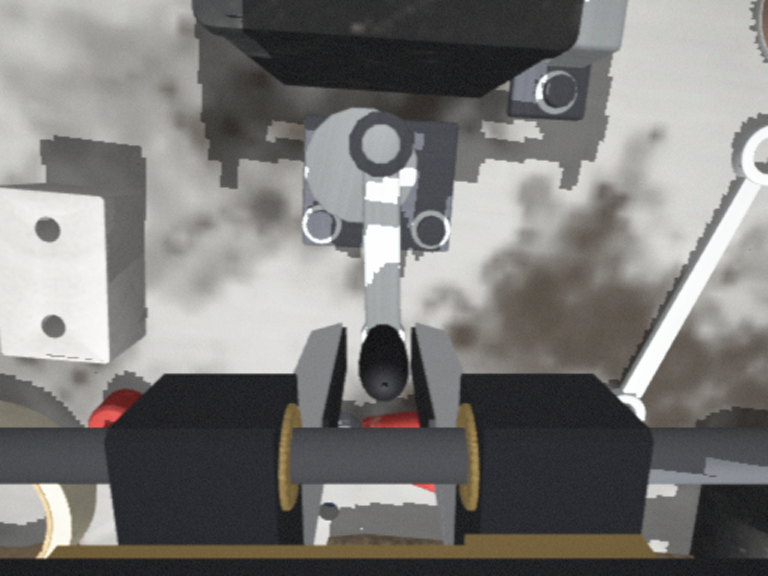

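Emit:
play_rows(plan=[0,0,0.5,0.007,-0.161,0,0.5,0,0,0.5,0.007,-0.161,0,0.5,0,0,0.5,0.007,-0.161,0,0.5,0,0,0.5,0.007,-0.161,0,0.5,0,0,0.5,0.007,-0.161,0,0.5,0,0,0.5,0.007,-0.161,0,0.5])

```text
time_s: 26.0
tcp_pos: [556.0, -309.6, 67.3]
tcp_rot: [[0.392, 0.92, 0.003], [0.92, -0.392, -0.001], [0.0, 0.004, -1.0]]
ft_force: [4.0, -0.5, -1.3]
gripper_width: 23.6
```

```bash
cat >> h.py <<'E'
PIV=np.array([583.1,-242.0])
def rep():
    s=robot.read_state();P=s["tcp_pos"];M=np.array(s["tcp_rot"]);f=np.array(s["ft_force"])
    d=P[:2]-PIV
    print("t",round(s["time_s"],2),"pos",P.round(1),"rad",np.hypot(*d).round(2),"phi",np.degrees(np.arctan2(d[1],d[0])).round(2),"toolin-180",(np.degrees(np.arctan2(M[1,0],M[0,0]))-180).round(2),"ftool",(M.T@f).round(2),"w",round(s["gripper_width"],2))
E
python3 - <<'E'
from h import *
rep(); p=capture("wrist"); rep(); save(p,"w16",k=1.5)
E
```

```text
t 26.0 pos [ 556.  -309.6   67.3] rad 72.87 phi -111.84 toolin-180 -113.08 ftool [1.12 3.9  1.35] w 23.63
t 26.05 pos [ 555.  -309.4   67.2] rad 73.0 phi -112.66 toolin-180 -113.24 ftool [1.51 2.12 0.72] w 23.79
```

View pics/w16.png

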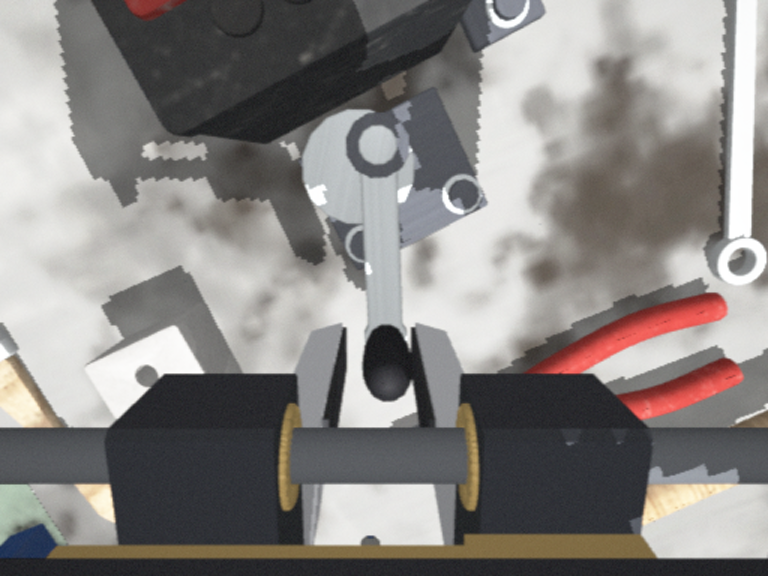

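Emit:
play_rows(plan=[0,0,0.4,0.005,-0.129,0,0.5,0,0,0.4,0.005,-0.129,0,0.5])

```text
time_s: 26.3
tcp_pos: [546.7, -305.2, 67.3]
tcp_rot: [[0.515, 0.857, 0.003], [0.857, -0.515, -0.001], [0.001, 0.003, -1.0]]
ft_force: [2.9, -0.6, -1.5]
gripper_width: 23.7
```

Emit:
play_rows(plan=[0,0,0.4,0.005,-0.129,0,0.5,0,0,0.4,0.005,-0.129,0,0.5])

```text
time_s: 26.55
tcp_pos: [538.3, -299.3, 67.3]
tcp_rot: [[0.629, 0.777, 0.003], [0.777, -0.629, -0.001], [0.001, 0.003, -1.0]]
ft_force: [3.6, -0.9, -1.5]
gripper_width: 23.8
```

Run:
```python
from h import *
rep(); p=capture("wrist"); rep(); save(p,"w17",k=1.5)
p=capture("top"); save(p,"t17",crop=(200,110,380,260),k=4)
```

```text
t 26.55 pos [ 538.3 -299.3   67.3] rad 72.74 phi -128.01 toolin-180 -128.98 ftool [1.54 3.36 1.5 ] w 23.78
t 26.6 pos [ 537.6 -298.9   67.3] rad 72.89 phi -128.65 toolin-180 -129.1 ftool [ 1.56  1.79 -0.82] w 23.27
```

View pics/w17.png

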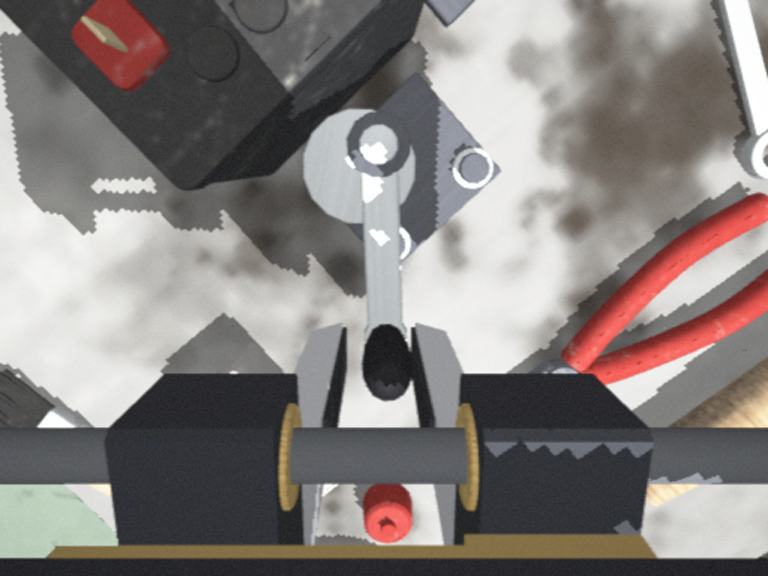

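View pics/t17.png

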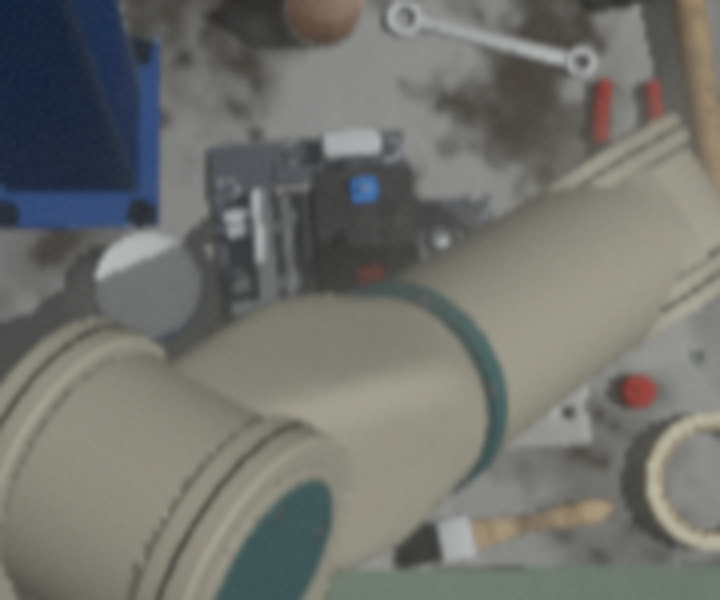

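Emit:
play_rows(plan=[0,0,0.3,0.003,-0.097,0,0.5,0,0,0.3,0.003,-0.097,0,0.5])

```text
time_s: 26.9
tcp_pos: [532.6, -294.5, 67.3]
tcp_rot: [[0.706, 0.708, 0.003], [0.708, -0.706, -0.002], [0.001, 0.003, -1.0]]
ft_force: [4.0, -1.7, -1.0]
gripper_width: 23.8
```

Emit:
play_rows(plan=[0,0,0.2,0.002,-0.064,0,0.5,0,0,0.2,0.002,-0.064,0,0.5])

```text
time_s: 27.15
tcp_pos: [528.6, -290.4, 67.2]
tcp_rot: [[0.755, 0.656, 0.002], [0.656, -0.755, -0.001], [0.001, 0.002, -1.0]]
ft_force: [3.9, -1.4, 0.3]
gripper_width: 23.8
```

Emit:
play_rows(plan=[0,0,0.2,0.002,-0.064,0,0.5])

```text
time_s: 27.28
tcp_pos: [526.5, -288.3, 67.1]
tcp_rot: [[0.778, 0.629, 0.001], [0.629, -0.778, -0.001], [0.001, 0.002, -1.0]]
ft_force: [3.7, -1.6, 1.2]
gripper_width: 23.4
```

Emit:
play_rows(plan=[0,0,0.2,0.002,-0.064,0,0.5])

```text
time_s: 27.4
tcp_pos: [524.5, -286.2, 67.0]
tcp_rot: [[0.799, 0.601, 0.001], [0.601, -0.799, -0.001], [0.0, 0.001, -1.0]]
ft_force: [4.5, -2.0, 1.1]
gripper_width: 23.6
```

Run:
```python
from h import *
rep()
```

```text
t 27.4 pos [ 524.5 -286.2   67. ] rad 73.4 phi -142.93 toolin-180 -143.07 ftool [ 2.36  4.29 -1.06] w 23.59
```

Emit:
play_rows(plan=[0,0,0.2,0.002,-0.064,0,0.5])

```text
time_s: 27.52
tcp_pos: [522.8, -284.1, 66.9]
tcp_rot: [[0.82, 0.572, 0.0], [0.572, -0.82, -0.001], [-0.0, 0.001, -1.0]]
ft_force: [4.1, -1.2, 1.9]
gripper_width: 23.5
```

Emit:
play_rows(plan=[0,0,0.15,0.001,-0.048,0,0.5])

```text
time_s: 27.65
tcp_pos: [521.6, -282.5, 66.9]
tcp_rot: [[0.835, 0.551, 0.0], [0.551, -0.835, -0.001], [-0.0, 0.001, -1.0]]
ft_force: [4.5, -2.3, 2.6]
gripper_width: 23.5
```

Emit:
play_rows(plan=[0,0,0.15,0.001,-0.048,0,0.5])

```text
time_s: 27.78
tcp_pos: [520.8, -281.1, 66.9]
tcp_rot: [[0.849, 0.529, 0.001], [0.529, -0.849, -0.001], [-0.0, 0.001, -1.0]]
ft_force: [4.3, -2.5, 2.0]
gripper_width: 23.4
```

Run:
```python
from h import *
rep()
```

```text
t 27.77 pos [ 520.8 -281.1   66.9] rad 73.57 phi -147.9 toolin-180 -148.07 ftool [ 2.31  4.37 -1.96] w 23.38
```

Emit:
play_rows(plan=[0,0,0.15,0.001,-0.048,0,0.5])

```text
time_s: 27.9
tcp_pos: [520.0, -279.7, 66.9]
tcp_rot: [[0.862, 0.506, 0.001], [0.506, -0.862, -0.002], [0.0, 0.002, -1.0]]
ft_force: [4.9, -3.8, 0.5]
gripper_width: 23.6
```

Emit:
play_rows(plan=[0,0,0.15,0.001,-0.048,0,0.5])

```text
time_s: 28.02
tcp_pos: [519.4, -278.4, 66.9]
tcp_rot: [[0.875, 0.484, 0.001], [0.484, -0.875, -0.002], [0.0, 0.003, -1.0]]
ft_force: [6.0, -4.7, -1.1]
gripper_width: 23.5
```

Run:
```python
from h import *
rep(); 
p=capture("wrist"); rep(); save(p,"w18",k=1.5)
```

```text
t 28.02 pos [ 519.4 -278.4   66.9] rad 73.4 phi -150.28 toolin-180 -151.08 ftool [3.03 7.01 1.15] w 23.52
t 28.07 pos [ 519.2 -278.2   66.9] rad 73.47 phi -150.44 toolin-180 -151.12 ftool [ 2.59  5.19 -0.1 ] w 23.79
```

View pics/w18.png

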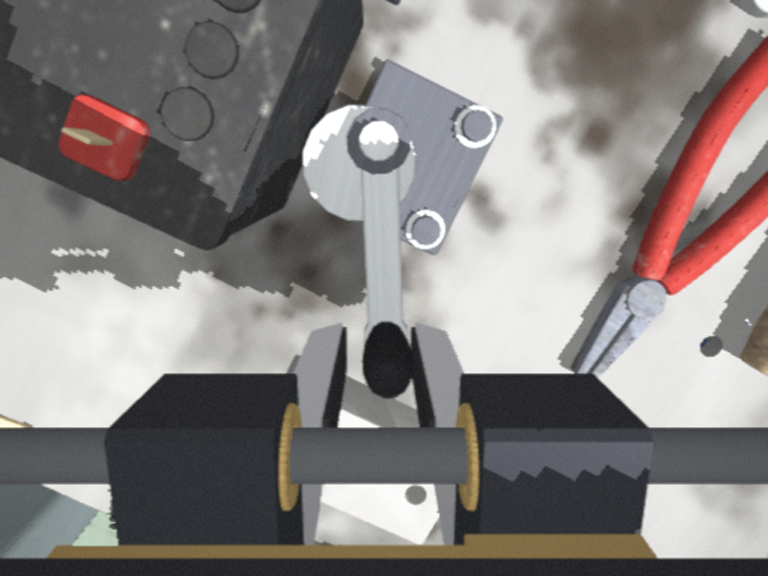

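Emit:
play_rows(plan=[0,0,0.08,0.001,-0.026,0,0.5])

```text
time_s: 28.2
tcp_pos: [519.0, -277.8, 66.9]
tcp_rot: [[0.882, 0.472, 0.002], [0.472, -0.882, -0.003], [0.0, 0.003, -1.0]]
ft_force: [5.9, -4.9, -0.5]
gripper_width: 23.5
```

Emit:
play_rows(plan=[0,0,0.08,0.001,-0.026,0,0.5])

```text
time_s: 28.32
tcp_pos: [518.7, -277.1, 66.9]
tcp_rot: [[0.888, 0.459, 0.002], [0.459, -0.888, -0.003], [0.0, 0.004, -1.0]]
ft_force: [6.7, -5.8, -1.3]
gripper_width: 23.6
```

Run:
```python
from h import *
rep()
```

```text
t 28.32 pos [ 518.7 -277.1   66.9] rad 73.29 phi -151.42 toolin-180 -152.65 ftool [3.31 8.19 1.37] w 23.59
```

Emit:
play_rows(plan=[0,0,0,0,0.08,0,0.5,0,0,0,0,0,0,0.5])

```text
time_s: 28.58
tcp_pos: [517.9, -277.7, 66.1]
tcp_rot: [[0.888, 0.46, -0.003], [0.46, -0.888, 0.002], [-0.002, -0.003, -1.0]]
ft_force: [1.0, -2.9, 0.6]
gripper_width: 23.4
```

Run:
```python
from h import *
rep(); p=capture("wrist"); rep(); save(p,"w19",k=1.5)
```

```text
t 28.57 pos [ 517.9 -277.7   66.1] rad 74.4 phi -151.28 toolin-180 -152.6 ftool [-0.46  2.99 -0.6 ] w 23.39
t 28.62 pos [ 517.9 -277.7   66.2] rad 74.36 phi -151.27 toolin-180 -152.6 ftool [0.5  1.74 0.16] w 23.19
```

View pics/w19.png

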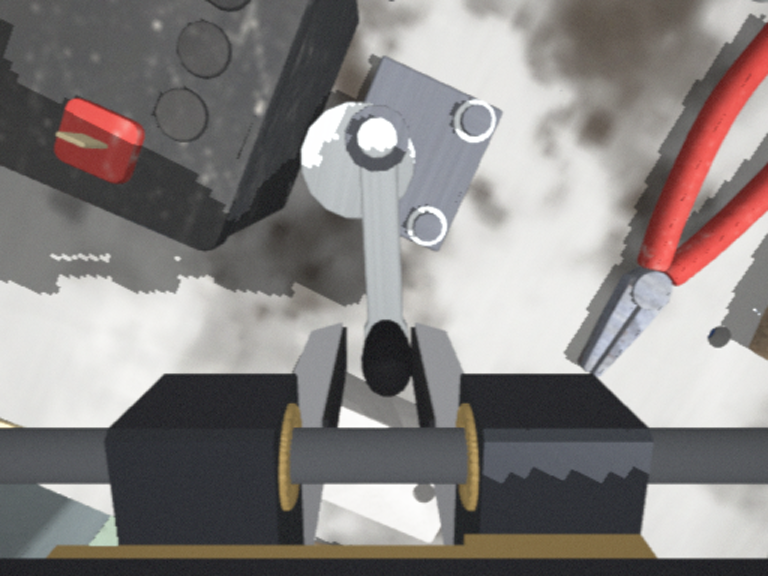

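Emit:
play_rows(plan=[0,0,0,0,0.05,0,0.5,0,0,0,0,0,0,0.4,0,0,0,0,0,0,0.4])

```text
time_s: 29.0
tcp_pos: [519.8, -279.6, 66.5]
tcp_rot: [[0.887, 0.461, -0.001], [0.461, -0.887, 0.001], [-0.0, -0.001, -1.0]]
ft_force: [0.3, 0.5, -0.2]
gripper_width: 28.0
```

Run:
```python
from h import *
rep(); p=capture("wrist"); rep(); save(p,"w20",k=1.5)
```

```text
t 29.0 pos [ 519.8 -279.6   66.5] rad 73.65 phi -149.29 toolin-180 -152.56 ftool [ 0.47 -0.28  0.18] w 28.03
t 29.05 pos [ 519.9 -279.7   66.6] rad 73.6 phi -149.19 toolin-180 -152.56 ftool [-0.11  0.4  -0.35] w 28.08
```

View pics/w20.png

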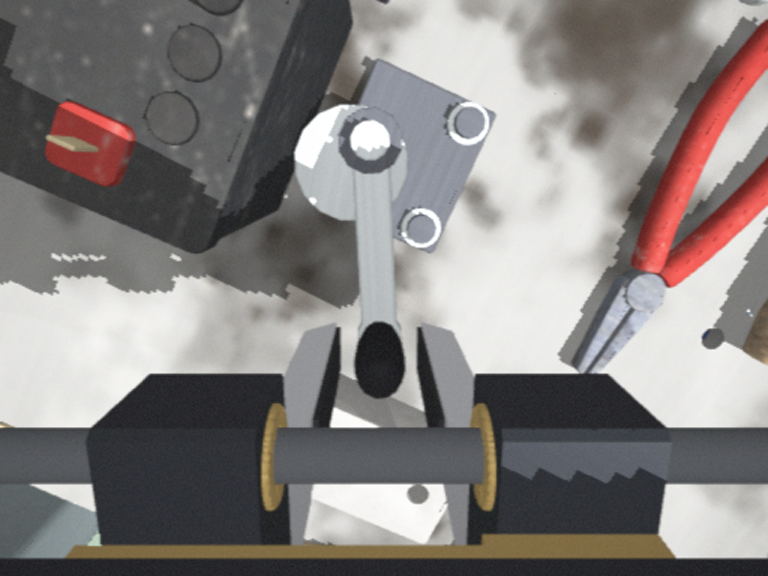

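Emit:
play_rows(plan=[0,0,0,0,-0.05,0,0.5,0,0,0,0,-0.04,0,0.5,0,0,0,0,0,0,0.5])

```text
time_s: 29.42
tcp_pos: [518.7, -277.3, 66.8]
tcp_rot: [[0.888, 0.461, 0.001], [0.461, -0.888, -0.001], [-0.0, 0.001, -1.0]]
ft_force: [0.1, -1.2, -1.0]
gripper_width: 23.6
```

Emit:
play_rows(plan=[0,0,0,0,-0.02,0,0.5])

```text
time_s: 29.55
tcp_pos: [518.7, -277.2, 66.8]
tcp_rot: [[0.888, 0.461, 0.001], [0.461, -0.888, -0.002], [0.0, 0.002, -1.0]]
ft_force: [1.7, -4.5, -3.2]
gripper_width: 23.5
```

Emit:
play_rows(plan=[0,0,0,0,-0.02,0,0.5])

```text
time_s: 29.68
tcp_pos: [518.6, -277.1, 66.9]
tcp_rot: [[0.888, 0.46, 0.002], [0.46, -0.888, -0.003], [0.0, 0.004, -1.0]]
ft_force: [3.2, -4.4, -4.9]
gripper_width: 23.7
```

Run:
```python
from h import *
rep()
```

```text
t 29.68 pos [ 518.6 -277.1   66.9] rad 73.4 phi -151.42 toolin-180 -152.59 ftool [0.83 5.31 4.94] w 23.73
```

Emit:
play_rows(plan=[0,0,0,0,-0.015,0,0.5])

```text
time_s: 29.8
tcp_pos: [518.6, -277.0, 67.0]
tcp_rot: [[0.888, 0.46, 0.002], [0.46, -0.888, -0.004], [0.0, 0.005, -1.0]]
ft_force: [4.4, -6.1, -4.7]
gripper_width: 23.4
```

Emit:
play_rows(plan=[0,0,0,0,-0.01,0,0.5])

```text
time_s: 29.92
tcp_pos: [518.5, -277.0, 66.9]
tcp_rot: [[0.888, 0.46, 0.002], [0.46, -0.888, -0.005], [0.0, 0.005, -1.0]]
ft_force: [3.4, -6.2, -6.7]
gripper_width: 23.1
```

Run:
```python
from h import *
rep()
```

```text
t 29.93 pos [ 518.5 -277.    66.9] rad 73.45 phi -151.59 toolin-180 -152.6 ftool [0.18 7.04 6.71] w 23.08
```

Emit:
play_rows(plan=[0,0,0,0,-0.01,0,0.5])

```text
time_s: 30.05
tcp_pos: [518.4, -276.8, 67.0]
tcp_rot: [[0.888, 0.46, 0.003], [0.46, -0.888, -0.005], [0.0, 0.006, -1.0]]
ft_force: [4.4, -5.8, -5.5]
gripper_width: 23.7
```

Run:
```python
from h import *
rep(); capture("wrist"); rep()
```

```text
t 30.05 pos [ 518.4 -276.8   67. ] rad 73.48 phi -151.69 toolin-180 -152.6 ftool [1.27 7.16 5.5 ] w 23.67
t 30.1 pos [ 518.4 -276.8   67. ] rad 73.44 phi -151.69 toolin-180 -152.6 ftool [0.22 7.47 5.67] w 23.59
```

Emit:
play_rows(plan=[0,0,0,0,-0.01,0,0.5])

```text
time_s: 30.22
tcp_pos: [518.3, -276.7, 67.0]
tcp_rot: [[0.888, 0.46, 0.003], [0.46, -0.888, -0.005], [0.0, 0.006, -1.0]]
ft_force: [4.4, -7.4, -5.4]
gripper_width: 23.8
```

Run:
```python
from h import *
rep(); capture("wrist"); rep(); capture("wrist"); rep()
```

```text
t 30.23 pos [ 518.3 -276.7   67. ] rad 73.49 phi -151.84 toolin-180 -152.61 ftool [0.53 8.56 5.43] w 23.75
t 30.27 pos [ 518.3 -276.7   67. ] rad 73.52 phi -151.83 toolin-180 -152.61 ftool [0.55 7.63 6.51] w 23.55
t 30.32 pos [ 518.3 -276.7   67. ] rad 73.51 phi -151.84 toolin-180 -152.61 ftool [0.18 7.98 5.59] w 23.49
```

Emit:
play_rows(plan=[0,0,0,0,0.07,0,0.5,0,0,0,0,0.08,0,0.45,0,0,0,0,0.02,0,0.4,0,0,0,0,0,0,0.4,0,0,0,0,0,0,0.4])

```text
time_s: 30.95
tcp_pos: [519.9, -279.5, 66.6]
tcp_rot: [[0.887, 0.461, -0.0], [0.461, -0.887, 0.001], [-0.0, -0.001, -1.0]]
ft_force: [0.7, 0.2, 0.4]
gripper_width: 27.9
```

Run:
```python
from h import *
rep(); p=capture("wrist"); rep(); save(p,"w21",k=1.5)
```

```text
t 30.95 pos [ 519.9 -279.5   66.6] rad 73.45 phi -149.31 toolin-180 -152.55 ftool [ 0.69  0.13 -0.36] w 27.85
t 31.0 pos [ 520.  -279.6   66.7] rad 73.44 phi -149.23 toolin-180 -152.55 ftool [-0.17 -0.26 -0.4 ] w 28.03
```

View pics/w21.png

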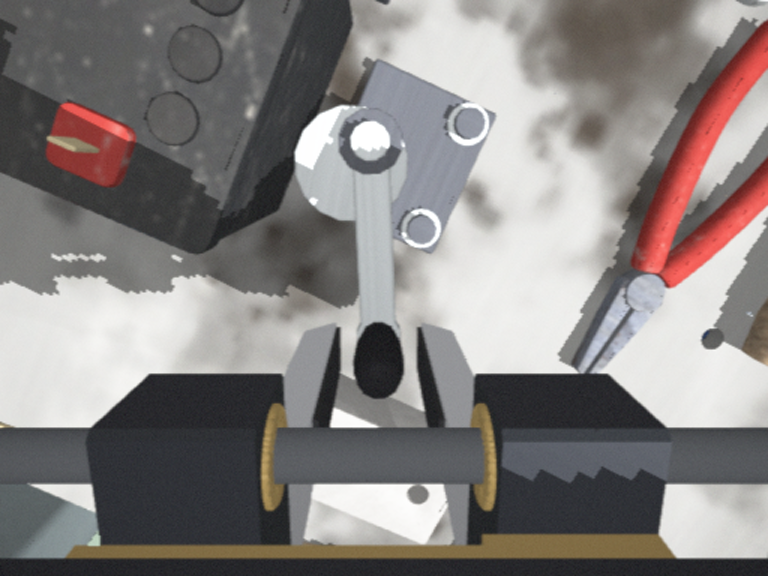

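Emit:
play_rows(plan=[0,0,0,0,0,-0.2,0.4,0,0,0,0,0,-0.5,0.4,0,0,0,0,0,-0.8,0.4,0,0,0,0,0,-1,0.4,0,0,0,0,0,-1,0.4,0,0,0,-0.5,0,-0.5,0.4,0,0,0,-0.8,0,0,0.4,0,0,0,-0.8,0,0,0.4,0,0,0,-0.8,0,0,0.4,0,0,0,-0.4,0,0,0.4,0,0,0,0,0,0,0.4,0,0,0,0,0,0,0.4])

```text
time_s: 32.5
tcp_pos: [404.0, -340.1, 226.5]
tcp_rot: [[0.887, 0.462, 0.0], [0.462, -0.887, 0.001], [0.001, -0.0, -1.0]]
ft_force: [-0.7, -0.1, -0.5]
gripper_width: 27.9
```

Run:
```python
from h import *
rep(); p=capture("wrist"); save(p,"w22",k=1.5)
p=capture("top"); save(p,"t22",crop=(200,110,380,260),k=4)
p=capture("side"); save(p,"s22",crop=(180,110,360,260),k=4)
```

```text
t 32.5 pos [ 404.  -340.1  226.5] rad 204.23 phi -151.31 toolin-180 -152.48 ftool [-0.68 -0.22  0.54] w 27.93
```

View pics/w22.png

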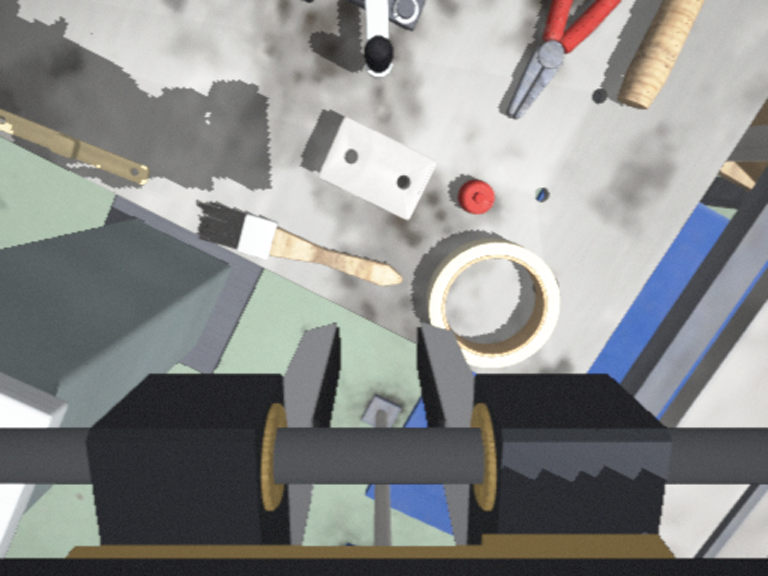

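View pics/t22.png

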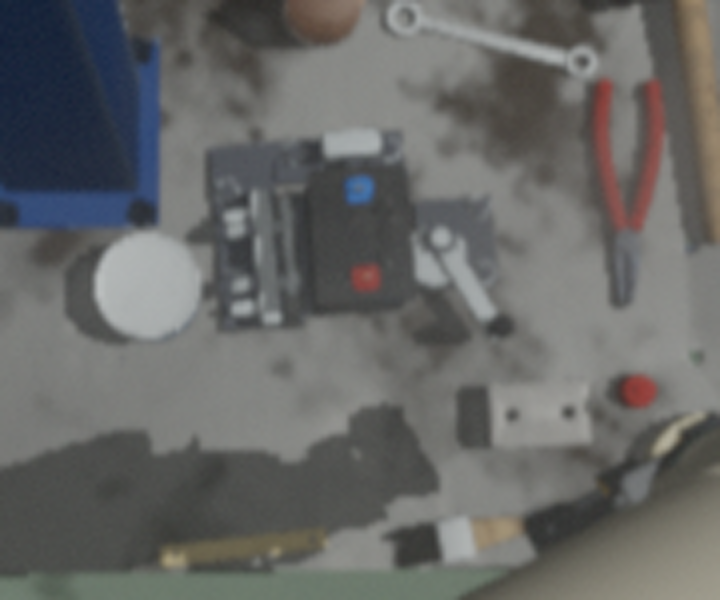

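View pics/s22.png

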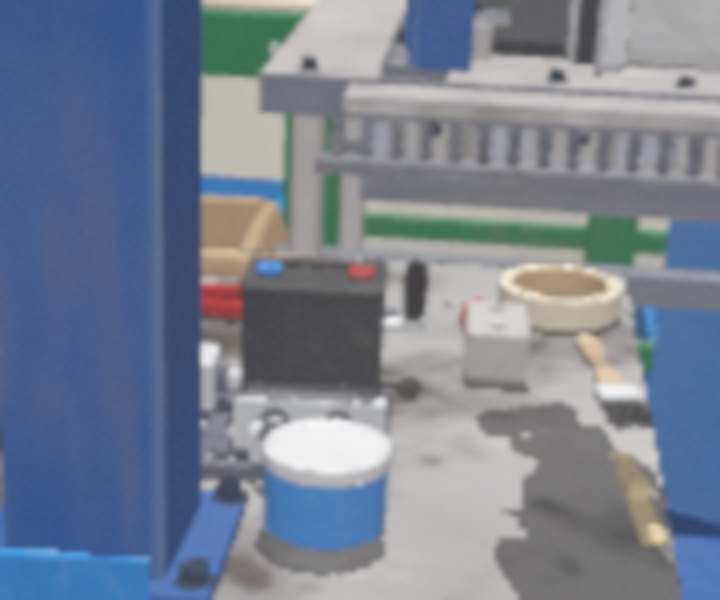

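```bash
python3 -c "
from bench import robot
print(robot.finish_job())"
```

```text
the job is handed in; nothing more can be done
None
```

I slid the battery round the near side of the tin into the nest and up to the end stop. Then I closed the cam lever to about 8 N at the knob, backed off and lifted clear. The job was handed in at about 32.5 s, and no verdict was reported.

- **Sliding:** I gripped the battery lightly (4–6 N) and moved it on its base. Twice the upward pull on it rose while it was in the grip. It was about 8.6 N early on (grip about 6 N) and about 5.8 N near the nest mouth. I lowered the tool both times. The first pull is close to the battery's possible weight, so it may have lifted by a few tenths of a millimetre. The pictures show it standing upright throughout.
- **End stop:** The pads began to slip at about 5 N with the battery about where the pictures put the end stop. In the last pictures it is still in that position. The stop button is hidden under it, so I judged this by force and position.
- **Clamp:** The lever is at about 1.35 rad by my estimate. Its last moving readings were 7.0, 7.1 and 8.2 N, with roughly 1 N of noise. With the side friction counted, the last one could be 8.8 N. I pushed again slowly as a check: the lever had barely started to move at 7.5–8.5 N (average about 8 N), so I stopped there. The force rose faster over the final degrees than I expected from the springs. I trusted the force readings rather than the angle.
- **After release:** The force reads about zero and the gripper is well clear. I saw no sign in the pictures or forces that the tin, jig block or column was touched.

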